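# Clamp the glue-up

### The job

The strips glued together in the wooden jig need clamping: first swing the jig's hinged cheek fully shut against them, then squeeze the orange spring clamp off the rack and clip it over the jig's top edge, across both cheek and fence, square to the edge, pushed fully down and centred on the green mark. Leave the blue clamp on the rack and do not shift or knock over the glue bottle, jar or screwdriver.

Things in the scene. Friction and masses are not known exactly. Their poses are not given: they have to be found in the camera images.
- jig: Wooden gluing jig fixed to the bench. Origin: centre of its underside; z up, x away from the robot at yaw 0, y along its top edge. Base 110 x 170 x 20 mm. On it, 160 mm long in y, a sandwich 24 mm thick: fixed fence at x = +3 to +12 mm, glued strips at x = -3 to +3 (top z = 105), shut cheek at x = -12 to -3. Two blocks behind the fence (x = 11 to 45, y = +-60) are 54 mm high.
- jig_edge (a point): Middle of the top edge of the 24 mm sandwich (fence and shut cheek), 120 mm above the bench; axes as the jig's.
- cheek (a joint): Angle of the jig's dark wooden cheek (9 x 160 x 96 mm), hinged along y at its lower outer edge (jig x = -12 mm, z = 22 mm). 0 = upright, shut against the strips; positive = leaning out to the jig's -x side, at most 1.1 rad. Stiff hinge (0.07 N m): stays where it is left. Shut by pushing its outer face to the jig's +x.
- cheek_top (a point): Middle of the cheek's top edge, 98 mm from the hinge line.
- mark: Bright green painted band, 14 mm wide along y, over the top and 30 mm down the faces of the fence: where the clamp must sit. Origin: middle of the band, on the fence's top face (7.5 mm to the +x side of the middle of the 24 mm sandwich); axes as the jig's.
- rack: Wooden clamp rack fixed to the bench. Origin: centre of its underside; y along it. Foot 100 x 220 x 18 mm, with an upright board 12 mm thick (x = -6 to +6 mm), 220 mm long, top edge at z = 100 mm. The two clamps sit astride its top edge, jaws down.
- clamp: Spring clamp, grey arms, orange handle tips and jaw pads; 26 mm wide (y), 103 mm tall, 80 g; like a big clothes peg, jaws down, handles up. Origin: middle of the hinge pin; z up to the handles, y along the pin, x across the jaws. Pads: round bars 12 mm thick at z = -45 mm, 12 mm apart on the rack. Its round core (radius 9 mm) rests on the edge when fully down: origin then 9 mm above the edge.
- clamp_grip (a point): Point midway between the orange clamp's two handle tips, 47 mm above its origin. Each tip is a round bar 10 mm thick, 26 mm long in y; 62 mm over their outsides (along x) while on the rack.
- clamp_far (a joint): Angle each arm of the orange clamp is turned: 0 = pads 12 mm apart (on the rack), grows as the handles are squeezed, stop at 0.32. Pad gap = 12 mm + 90 mm per rad; width over handles = 62 mm - 94 mm per rad (41 mm gives a 32 mm gap). 0.133 when gripping the 24 mm jig. Squeezing takes 7 to 13 N; the spring shuts the jaws.
- spare: Same clamp with blue handle tips and pads, on the same rack 90 to 130 mm beside the orange one, on either side. Origin and axes as for the orange clamp. Stays there.
- glue: White glue bottle with a red cap, 54 mm in diameter, 150 mm tall, loose. Origin: centre of its underside. Bystander.
- jar: Amber screw jar, 64 mm in diameter, 80 mm tall, loose. Origin: centre of its underside. Bystander.
- screwdriver: Screwdriver with a wooden handle, 190 mm long, lying on the bench along its x. Origin: middle, at its underside. Bystander.
Things that resemble listed ones, but are neither listed nor needed, are in the scene too. What is shaped like the clamp but pink or turquoise is not meant.

How it is judged:
On the way, in this order (a step that is already met when the one before it is completed fails the run):
1. the cheek is swung shut (within 0.06 rad) (value of joint cheek below 0.06 rad), for 0.2 s.
2. the orange clamp is off the rack, more than 80 mm from where it sat (distance of clamp from where it was at the start of the episode above 0.08 m), for 0.1 s.
At the end, for the whole second after the job is handed in: Cheek shut (0.04 rad); orange clamp at rest astride the jig's top edge, upright and square (0.2 rad), pin under 21 mm above the edge, within 10 mm of the sandwich's middle and of the mark along the edge, arms at 0.07 to 0.2 rad. Blue clamp within 20 mm of its start; bottle and jar upright (value of joint cheek below 0.04 rad and x of clamp in the frame of jig between -0.01 and 0.01 m and z of clamp in the frame of jig between 0.122 and 0.141 m and y of clamp in the frame of mark between -0.01 and 0.01 m and value of joint clamp_far between 0.07 and 0.2 rad and angle between the x axis of clamp and the x axis of jig, either way round below 0.25 rad and angle between clamp's own z axis and vertical below 0.2 rad and linear speed of clamp below 0.02 m/s and distance of spare from where it was at the start of the episode below 0.02 m and angle between each of glue, jar's own z axis and vertical below 0.3 rad); the robot touches nothing.
It fails at once if the blue clamp is moved more than 20 mm (distance of spare from where it was at the start of the episode above 0.02 m).
It fails at once if the glue is knocked over or shifted more than 40 mm (distance of glue from where it was at the start of the episode above 0.04 m or angle between glue's own z axis and vertical above 0.5 rad).
It fails at once if the jar is knocked over or shifted more than 40 mm (distance of jar from where it was at the start of the episode above 0.04 m or angle between jar's own z axis and vertical above 0.5 rad).
It fails at once if the screwdriver is shifted more than 40 mm (distance of screwdriver from where it was at the start of the episode above 0.04 m).
It also fails if it takes over 54 s, if anything falls off the work surface, if the arm or the gripper's body presses on something with over 40 N, if the wrist force passes 120 N, or if a joint passes its speed limit or range.

### The arm

A 6-joint arm with a two-finger parallel gripper is mounted at the origin on the work surface. World frame = base frame: x ahead of the robot, y to its left, z up, the work surface at z = 0. Lengths are in m, angles in rad, forces in N, time in s.
With the tool pointing down it reaches from about 0.25 to 0.775 m from the base axis. Payload 4 kg.
Tool frame: the origin (TCP) lies on the centre line of the jaws, within the pads' length; the fingertips stand 22 mm ahead of it and the grasp point (between the pads) lies 3 mm ahead of it; z points along the fingers, y is the line along which they close (so a half turn about z gives the same grasp; the last joint's range is limited). The gripper opens to 85 mm and grips with 20 to 120 N. Pads are 22 mm wide; open, the fingers measure 114 mm over their backs; the gripper's body (76 mm by 85 mm) begins 54 mm behind the grasp point. The pads swing forward as they close: fully open they stand 13 mm farther back than shut.
Start: joints at [1.19, 0.087, 1.371, -0, 1.684, -0.103], TCP at [0.151, 0.529, 0.232] pointing down, gripper open.
Joint ranges: [-3.1, 3.1], [-0.76, 2.03], [0.27, 2.55], [-1.08, 4.22], [0.17, 2.65], [-2.57, 2.57]. Speed limits (rad/s): [2.79, 2.79, 3.14, 3.14, 3.14, 3.14].

### API

Orientations are given as a unit quaternion [w, x, y, z].
In Python, from bench import * gives the robot as it stands.
- The arm moves only by the tool send_rows, never from a script. Its argument "increments" is a list of rows, each an object of numbers: "dx", "dy", "dz": the shift along the tool's x, y, z each as a share of 40 mm, from -1 to 1; "ax", "ay", "az": the turn, a rotation vector about the tool's x, y, z each as a share of 0.08 rad, from -1 to 1; "jaw": the opening, from -1 (shut) to 1 (fully open). In form: [{"dx": .., "dy": .., "dz": .., "ax": .., "ay": .., "az": .., "jaw": ..}, ...]. A call has exactly 8 rows; each row shifts and turns the commanded pose from where the row before left it, along the tool's axes as they then stand; what a row does not reach is not made up. A row lasts 1/12 s, in which the tool goes at most 41.7 mm and 7.16 degrees, less where a joint would pass 70% of its speed; a pose out of reach is approached as far as the arm can. A call with a number of a shift or a turn outside -1 to 1 is refused whole. A call with a gripper value outside its range is refused whole. The fingers move at their own pace and stop on an object; the grip force is fixed at half the most. Time passes only in rows, so rows that do not move let the fingers close, or fill a call up. It gives the time, the measured TCP pose, the force, the opening and the grip force at its end, in the units of the state.
- state(): the state, without advancing time (a new reading comes with each control period).
- read_camera(name): name is "scene" or "top" or "wrist"; returns a dict with "frame" (400x640x3 uint8, red, green, blue), "camera_matrix" (3x3 intrinsics, pixels), "dist" ([k1, k2, p1, p2, k3] as OpenCV has them; the pictures are not rectified), "xyz" and "attitude" of the camera in the world; the wrist camera has in their place "hand_eye" (4x4, takes a point from camera to tool coordinates, whose origin is the TCP and whose axes are the flange's). Camera axes: x right, y down, z forward; pixel columns grow to the right and rows downward; lengths in m; the calibration is good to about 2 mm. A picture is of the moment at which its call begins: read the wrist's pose just before it. There is no depth.
- hand_in(): hands the job in; it is judged then, once.
Trained networks look in a picture, given as the dict that the camera call returned (one of the last four; its "shot" number tells which), for a name from the list of things; names that differ only in an ending like _2 or _b are one class to them, and where a whole thing is asked for, a point or a joint stands for the part that bears it (a point fixed in the world has none). Each returns a list of dicts, best first, with "p" (0 to 1); they miss things now and then, are a little off and sometimes report something else, mostly with a low value. They report only what shows in the picture. A call takes as long as a camera call. They do not tell look-alikes from the thing itself.
- silhouettes(picture, label): "pixels" (400x640 bool, what is visible of it) and "point" ([column, row] in pixels, amid what is visible of it).
- landmark_of(picture, label): "point" ([column, row] in pixels: a listed point, or the origin of a listed thing).
The state is a dict: "time": time; "q": joint angles; "dq": joint speeds; "tau": joint torques, N m; "position": TCP position; "orientation": TCP orientation; "contact_force": force on the tool from outside, world axes, zero at the start; "moment": the same for the moment, N m; "width": opening from 0.0 (shut) to 1.0 (fully open); "grip_force": force on a finger pad.
Only numpy, scipy, OpenCV 4.12 (cv2) and the standard library are available. Lean on these libraries where they do the work, as an engineer would, in place of code of your own. Each camera call takes 0.05 s, during which the arm holds its last target. There are 200 camera calls.

## Working session

There is one attempt and no reset: what is moved stays moved. The work goes in short steps, Python scripts to look and compute and a tool call to move; the robot and the scene stay as the last step left them, time stands still between calls to the robot, and variables do not carry over. Pictures are saved under pics/ and viewed, at most 10 in all, crops included, and the job is handed in when it is done.

Besides the shell and the picture viewer there is one more tool, called after "Call:" as name(argument=value, ...), one argument or row to a line, values as JSON. send_rows: Moves the arm, as the interface text tells. Its arguments: {"type":"object","properties":{"increments":{"type":"array","items":{"type":"object","properties":{"dx":{"type":"number","minimum":-1,"maximum":1},"dy":{"type":"number","minimum":-1,"maximum":1},"dz":{"type":"number","minimum":-1,"maximum":1},"ax":{"type":"number","minimum":-1,"maximum":1},"ay":{"type":"number","minimum":-1,"maximum":1},"az":{"type":"number","minimum":-1,"maximum":1},"jaw":{"type":"number"}}}}},"required":["increments"]}

```bash
mkdir -p pics; ls
cat > h.py <<'E'
from bench import *
import numpy as np, cv2
from scipy.spatial.transform import Rotation as R
def q2R(q): return R.from_quat([q[1],q[2],q[3],q[0]]).as_matrix()
def cam(p,st=None):
    if 'hand_eye' in p:
        T=np.eye(4);T[:3,:3]=q2R(st['orientation']);T[:3,3]=st['position']
        T=T@np.array(p['hand_eye']);return T[:3,:3],T[:3,3]
    a=np.array(p['attitude'])
    return (a if a.shape==(3,3) else q2R(a)),np.array(p['xyz'])
def ray(p,uv,st=None):
    C,o=cam(p,st)
    n=cv2.undistortPoints(np.array([[uv]],float),np.array(p['camera_matrix']),np.array(p['dist'])).ravel()
    return o,C@np.array([n[0],n[1],1])
def onz(p,uv,z,st=None):
    o,d=ray(p,uv,st);return o+d*(z-o[2])/d[2]
def proj(p,X,st=None):
    C,o=cam(p,st)
    pc=(np.atleast_2d(X)-o)@C
    return cv2.projectPoints(pc,np.zeros(3),np.zeros(3),np.array(p['camera_matrix']),np.array(p['dist']))[0].reshape(-1,2)
def tri(obs):
    A=np.zeros((3,3));b=np.zeros(3)
    for o,d in obs:
        d=d/np.linalg.norm(d);M=np.eye(3)-np.outer(d,d);A+=M;b+=M@o
    return np.linalg.solve(A,b)
def save(p,n,crop=None,s=1):
    f=p['frame'][:,:,::-1]
    if crop: f=f[crop[1]:crop[3],crop[0]:crop[2]]
    cv2.imwrite('pics/'+n,cv2.resize(f,None,fx=s,fy=s,interpolation=cv2.INTER_CUBIC))
E
python3 - <<'E'
from h import *
s=read_camera('scene');t=read_camera('top')
save(s,'s0.png');save(t,'t0.png')
print(t['xyz'],s['xyz'],t['attitude'],state()['orientation'])
for l in ['jig','jig_edge','cheek_top','mark','rack','clamp','clamp_grip','spare','glue','jar','screwdriver']:
  print(l,[[ (np.round(r['point']).tolist(),round(r['p'],2)) for r in landmark_of(c,l)] for c in (s,t)])
E
```

```text
pics
[ 0.39573671 -0.07384411  1.33896791] [1.00719285 0.08914628 0.73879637] [-0.0645975   0.71291681 -0.69555893  0.0614375 ] [-2.26964854e-04  1.38425519e-01  9.90372336e-01 -9.80287851e-04]
jig [[([445.0, 265.0], 0.93), ([389.0, 321.0], 0.67)], [([211.0, 216.0], 0.69)]]
jig_edge [[([464.0, 236.0], 0.62)], [([202.0, 213.0], 0.79)]]
cheek_top [[([460.0, 212.0], 0.8)], [([209.0, 247.0], 0.77), ([212.0, 219.0], 0.66)]]
mark [[([369.0, 181.0], 0.66), ([454.0, 239.0], 0.56)], []]
rack [[([265.0, 203.0], 0.89)], [([380.0, 223.0], 0.84)]]
clamp [[([284.0, 157.0], 0.95), ([242.0, 238.0], 0.8), ([236.0, 170.0], 0.73), ([196.0, 217.0], 0.58)], [([402.0, 215.0], 0.85), ([424.0, 174.0], 0.76), ([199.0, 213.0], 0.74), ([380.0, 270.0], 0.59), ([379.0, 175.0], 0.58)]]
clamp_grip [[([189.0, 204.0], 0.95), ([192.0, 160.0], 0.95), ([239.0, 225.0], 0.83), ([236.0, 157.0], 0.76), ([281.0, 142.0], 0.61)], [([430.0, 170.0], 0.8), ([455.0, 218.0], 0.69), ([405.0, 214.0], 0.57), ([384.0, 266.0], 0.56)]]
spare [[([285.0, 184.0], 0.82)], [([360.0, 220.0], 0.78)]]
glue [[([327.0, 290.0], 0.79), ([389.0, 321.0], 0.29)], [([300.0, 166.0], 0.87)]]
jar [[([389.0, 322.0], 0.74), ([266.0, 203.0], 0.69)], [([404.0, 214.0], 0.74), ([245.0, 154.0], 0.68)]]
screwdriver [[([367.0, 183.0], 0.76), ([264.0, 201.0], 0.34)], [([298.0, 283.0], 0.71)]]
```

View pics/s0.png

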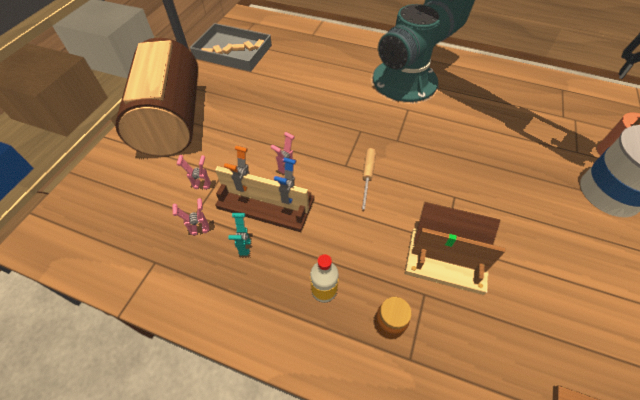

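View pics/t0.png

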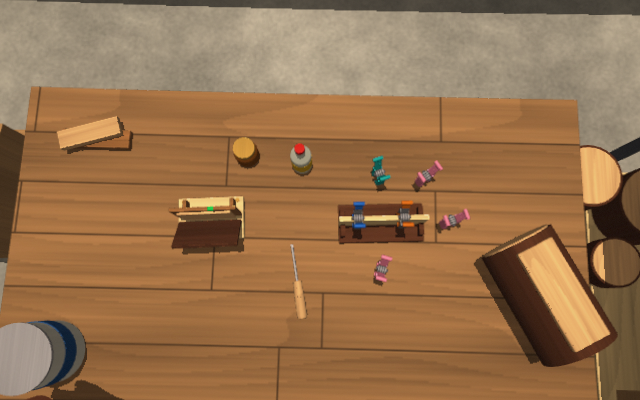

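Scene: clamps are orange at scene (238,165)/top (405,213), blue at (287,180)/(359,217), pink at (285,150),(195,172),(192,215) and turquoise at (240,235). Only the one on the rack with orange tips fits. The jig is at scene (452,245), with its cheek leaning towards the robot. Next is an enlarged crop of the rack and jig to confirm.

Run:
```python
from h import *
s=read_camera('scene');t=read_camera('top')
f=t['frame'][:,:,::-1]
a=cv2.resize(f[185:260,160:260],None,fx=4,fy=4,interpolation=cv2.INTER_CUBIC)
b=cv2.resize(f[185:260,335:435],None,fx=4,fy=4,interpolation=cv2.INTER_CUBIC)
g=s['frame'][:,:,::-1]
c=cv2.resize(g[190:300,400:510],(400,300),interpolation=cv2.INTER_CUBIC)
d=cv2.resize(g[135:235,205:325],(400,300),interpolation=cv2.INTER_CUBIC)
cv2.imwrite('pics/c0.png',np.vstack([np.hstack([a,b]),np.hstack([c,d])]))
def mask(p,lo,hi,box):
    h=cv2.cvtColor(p['frame'],cv2.COLOR_RGB2HSV);m=cv2.inRange(h,lo,hi)
    z=np.zeros_like(m);x0,y0,x1,y1=box;z[y0:y1,x0:x1]=m[y0:y1,x0:x1]
    n,l,st,ce=cv2.connectedComponentsWithStats(z)
    return [(st[i,4],ce[i].round(1).tolist()) for i in range(1,n) if st[i,4]>4]
for n,p,bx in (('s',s,(205,135,325,235)),('t',t,(335,185,435,260))):
    print(n,'orange',mask(p,(5,190,150),(16,255,255),bx),'blue',mask(p,(100,150,60),(125,255,255),bx))
for n,p,bx in (('s',s,(400,190,510,300)),('t',t,(160,185,260,260))):
    print(n,'green',mask(p,(45,150,80),(80,255,255),bx))
for l,uv,z in (('fence top mark',(210,208.6),.12),('clamp grip',(405,213),.156),('glue',(300,166),0),('jar',(245,154),0),('glue top',(300,149),.15)):
    print(l,onz(t,uv,z).round(4))
```

```text
s orange [(np.int32(102), [240.3, 151.6]), (np.int32(48), [229.6, 166.1])] blue [(np.int32(89), [288.7, 163.4]), (np.int32(46), [280.6, 179.9])]
t orange [(np.int32(35), [406.9, 202.1]), (np.int32(43), [408.1, 224.2])] blue [(np.int32(55), [358.7, 204.7]), (np.int32(55), [359.0, 225.2])]
s green [(np.int32(84), [450.8, 239.6])]
t green [(np.int32(24), [209.5, 208.5])]
fence top mark [0.5999 0.2112 0.12  ]
clamp grip [ 0.5946 -0.254   0.156 ]
glue [0.7423 0.0046 0.    ]
jar [0.772  0.1544 0.    ]
glue top [ 0.7456 -0.0028  0.15  ]
```

View pics/c0.png

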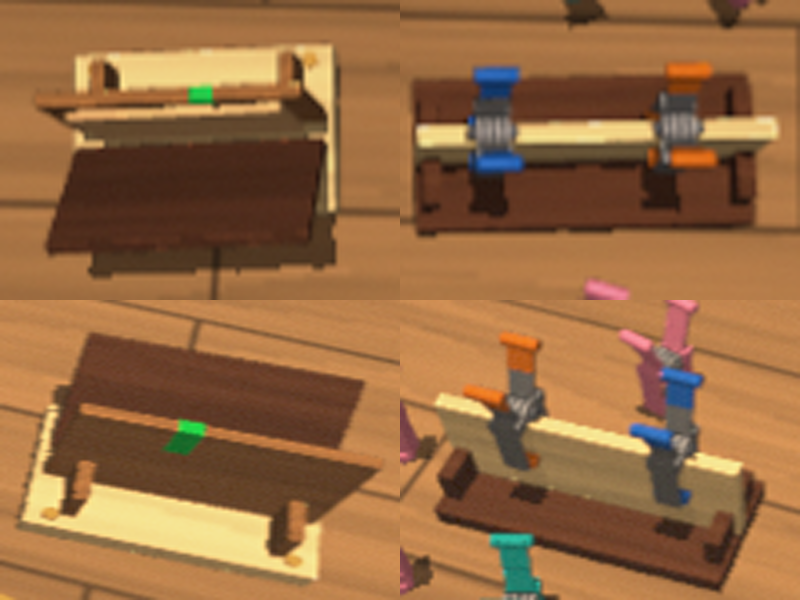

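Run:
```python
from h import *
s=read_camera('scene');t=read_camera('top')
P=lambda u,v,z,c=t: onz(c,(u,v),z)
a=P(169,210,.12);b=P(235.7,207.3,.12);print('fence',a,b,np.linalg.norm(a-b),np.arctan2(*(a-b)[:2][::1]))
a=P(338.7,217.6,.1);b=P(429.3,216.9,.1);print('rackboard',a,b,np.linalg.norm(a-b),np.arctan2((a-b)[0],(a-b)[1]))
print('mark tri',tri([ray(t,(209.5,208.8)),ray(s,(452.5,237.5))]))
for n,o in (('orange',((406.9,202.1),(229.6,166.1),(408.1,224.2),(240.3,151.6))),('blue',((358.7,204.7),(280.6,179.9),(359,225.2),(288.7,163.4)))):
    A=tri([ray(t,o[0]),ray(s,o[1])]);B=tri([ray(t,o[2]),ray(s,o[3])]);print(n,A.round(4),B.round(4),((A+B)/2).round(4),np.arctan2((A-B)[1],(A-B)[0]).round(3))
# cheek top outer edge ends
print('cheek L',tri([ray(t,(160+48/4,185+250/4)),ray(s,(400+362*.275,190+82*.3667))]),'R',tri([ray(t,(160+305/4,185+240/4)),ray(s,(400+90*.275,190+35*.3667))]))
print(onz(t,(209,247),.09))
```

```text
fence [0.59411936 0.30943434 0.12      ] [0.60463138 0.14942854 0.12      ] 0.1603507369740454 -0.06560344886350276
rackboard [ 0.58863692 -0.10037366  0.1       ] [ 0.59583353 -0.32174223  0.1       ] 0.22148551731516836 -0.032498207671144204
mark tri [0.60025274 0.21310264 0.11502283]
orange [ 0.6206 -0.2587  0.1573] [ 0.5697 -0.2626  0.1478] [ 0.5952 -0.2607  0.1525] 0.077
blue [ 0.6127 -0.1462  0.1515] [ 0.5645 -0.1483  0.1494] [ 0.5886 -0.1472  0.1505] 0.045
cheek L [0.50670913 0.30500378 0.08935625] R [0.51672338 0.14832013 0.08693067]
[0.50992782 0.21441677 0.09      ]
```

```bash
cat >> h.py <<'E'
def plan(wps,jaw,prev=None):
    """wps: list of (pos, yaw of tool y, rows); prints rows from the current pose, tool down at the end"""
    st=state();p=np.array(st['position']);M=R.from_matrix(q2R(st['orientation'])); i=0
    for pos,yaw,n in wps:
        pos=np.array(pos,float)
        y=np.array([np.cos(yaw),np.sin(yaw),0]);z=np.array([0,0,-1.]);x=np.cross(y,z)
        G=R.from_matrix(np.c_[x,y,z])
        for k in range(n):
            d=M.inv().apply((pos-p)/(n-k))/.04; a=(M.inv()*G).as_rotvec()/(n-k)/.08
            if abs(d).max()>1 or abs(a).max()>1: print('OVER',d,a)
            d=d.clip(-1,1).round(2);a=a.clip(-1,1).round(2)
            if i%8==0: print('--')
            print('{"dx":%g,"dy":%g,"dz":%g,"ax":%g,"ay":%g,"az":%g,"jaw":%g},'%(*d,*a,jaw));i+=1
            p=p+M.apply(d*.04);M=M*R.from_rotvec(a*.08)
def st():
    s=state();m=q2R(s['orientation']);print('t',round(s['time'],2),'pos',np.round(s['position'],4),'yaw',round(np.arctan2(m[1,1],m[0,1]),3),'z',m[:,2].round(3),'F',np.round(s['contact_force'],1),'w',round(s['width'],3),'g',s['grip_force'])
E
python3 -c "
from h import *
plan([((.2,.36,.2),.9,8),((.46,.228,.17),.066,13),((.46,.228,.092),.066,3)],-1)"
```

```text
--
{"dx":-0.29,"dy":-0.47,"dz":0.1,"ax":0,"ay":-0,"az":0.61,"jaw":-1},
{"dx":-0.32,"dy":-0.45,"dz":0.1,"ax":0,"ay":-0,"az":0.61,"jaw":-1},
{"dx":-0.34,"dy":-0.43,"dz":0.1,"ax":0,"ay":-0,"az":0.62,"jaw":-1},
{"dx":-0.36,"dy":-0.42,"dz":0.1,"ax":0,"ay":-0,"az":0.61,"jaw":-1},
{"dx":-0.38,"dy":-0.4,"dz":0.1,"ax":0,"ay":-0,"az":0.62,"jaw":-1},
{"dx":-0.39,"dy":-0.38,"dz":0.1,"ax":0,"ay":-0,"az":0.61,"jaw":-1},
{"dx":-0.41,"dy":-0.36,"dz":0.1,"ax":0,"ay":-0,"az":0.62,"jaw":-1},
{"dx":-0.43,"dy":-0.34,"dz":0.1,"ax":0,"ay":-0,"az":0.61,"jaw":-1},
--
{"dx":-0.55,"dy":0.11,"dz":0.06,"ax":0,"ay":-0,"az":0.8,"jaw":-1},
{"dx":-0.54,"dy":0.15,"dz":0.06,"ax":0,"ay":-0,"az":0.8,"jaw":-1},
{"dx":-0.53,"dy":0.18,"dz":0.06,"ax":0,"ay":-0,"az":0.8,"jaw":-1},
{"dx":-0.52,"dy":0.21,"dz":0.06,"ax":0,"ay":-0,"az":0.8,"jaw":-1},
{"dx":-0.5,"dy":0.25,"dz":0.06,"ax":0,"ay":-0,"az":0.8,"jaw":-1},
{"dx":-0.49,"dy":0.28,"dz":0.06,"ax":0,"ay":-0,"az":0.8,"jaw":-1},
{"dx":-0.47,"dy":0.31,"dz":0.06,"ax":0,"ay":-0,"az":0.8,"jaw":-1},
{"dx":-0.45,"dy":0.34,"dz":0.06,"ax":0,"ay":-0,"az":0.8,"jaw":-1},
--
{"dx":-0.42,"dy":0.37,"dz":0.05,"ax":0,"ay":-0,"az":0.81,"jaw":-1},
{"dx":-0.4,"dy":0.39,"dz":0.06,"ax":0,"ay":-0,"az":0.8,"jaw":-1},
{"dx":-0.37,"dy":0.42,"dz":0.05,"ax":0,"ay":-0,"az":0.81,"jaw":-1},
{"dx":-0.35,"dy":0.44,"dz":0.06,"ax":0,"ay":-0,"az":0.8,"jaw":-1},
{"dx":-0.32,"dy":0.46,"dz":0.05,"ax":0,"ay":-0,"az":0.81,"jaw":-1},
{"dx":0,"dy":0,"dz":0.65,"ax":0,"ay":-0,"az":-0,"jaw":-1},
{"dx":0,"dy":0,"dz":0.65,"ax":0,"ay":-0,"az":-0,"jaw":-1},
{"dx":0,"dy":0,"dz":0.65,"ax":0,"ay":-0,"az":-0,"jaw":-1},
```

Call:
send_rows(
  increments=[
    {"dx": -0.29,"dy": -0.47,"dz": 0.1,"az": 0.61,"jaw": -1},
    {"dx": -0.32,"dy": -0.45,"dz": 0.1,"az": 0.61,"jaw": -1},
    {"dx": -0.34,"dy": -0.43,"dz": 0.1,"az": 0.62,"jaw": -1},
    {"dx": -0.36,"dy": -0.42,"dz": 0.1,"az": 0.61,"jaw": -1},
    {"dx": -0.38,"dy": -0.4,"dz": 0.1,"az": 0.62,"jaw": -1},
    {"dx": -0.39,"dy": -0.38,"dz": 0.1,"az": 0.61,"jaw": -1},
    {"dx": -0.41,"dy": -0.36,"dz": 0.1,"az": 0.62,"jaw": -1},
    {"dx": -0.43,"dy": -0.34,"dz": 0.1,"az": 0.61,"jaw": -1},
  ],
)

```text
$.increments[0]: bad value
```

Call:
send_rows(
  increments=[
    {"dx": -0.55,"dy": 0.11,"dz": 0.06,"az": 0.8,"jaw": -1},
    {"dx": -0.54,"dy": 0.15,"dz": 0.06,"az": 0.8,"jaw": -1},
    {"dx": -0.53,"dy": 0.18,"dz": 0.06,"az": 0.8,"jaw": -1},
    {"dx": -0.52,"dy": 0.21,"dz": 0.06,"az": 0.8,"jaw": -1},
    {"dx": -0.5,"dy": 0.25,"dz": 0.06,"az": 0.8,"jaw": -1},
    {"dx": -0.49,"dy": 0.28,"dz": 0.06,"az": 0.8,"jaw": -1},
    {"dx": -0.47,"dy": 0.31,"dz": 0.06,"az": 0.8,"jaw": -1},
    {"dx": -0.45,"dy": 0.34,"dz": 0.06,"az": 0.8,"jaw": -1},
  ],
)

```text
$.increments[0]: bad value
```

Call:
send_rows(
  increments=[
    {"dx": -0.29,"dy": -0.47,"dz": 0.1,"ax": 0,"ay": 0,"az": 0.61,"jaw": -1},
    {"dx": -0.32,"dy": -0.45,"dz": 0.1,"ax": 0,"ay": 0,"az": 0.61,"jaw": -1},
    {"dx": -0.34,"dy": -0.43,"dz": 0.1,"ax": 0,"ay": 0,"az": 0.62,"jaw": -1},
    {"dx": -0.36,"dy": -0.42,"dz": 0.1,"ax": 0,"ay": 0,"az": 0.61,"jaw": -1},
    {"dx": -0.38,"dy": -0.4,"dz": 0.1,"ax": 0,"ay": 0,"az": 0.62,"jaw": -1},
    {"dx": -0.39,"dy": -0.38,"dz": 0.1,"ax": 0,"ay": 0,"az": 0.61,"jaw": -1},
    {"dx": -0.41,"dy": -0.36,"dz": 0.1,"ax": 0,"ay": 0,"az": 0.62,"jaw": -1},
    {"dx": -0.43,"dy": -0.34,"dz": 0.1,"ax": 0,"ay": 0,"az": 0.61,"jaw": -1},
  ],
)

```text
time: 2.07
position: [0.2, 0.3591, 0.1999]
orientation: [0.0, 0.33, 0.944, 0.0]
contact_force: [0.7, -0.1, 0.1]
width: 0.001
grip_force: 0.0
```

Call:
send_rows(
  increments=[
    {"dx": -0.55,"dy": 0.11,"dz": 0.06,"ax": 0,"ay": 0,"az": 0.8,"jaw": -1},
    {"dx": -0.54,"dy": 0.15,"dz": 0.06,"ax": 0,"ay": 0,"az": 0.8,"jaw": -1},
    {"dx": -0.53,"dy": 0.18,"dz": 0.06,"ax": 0,"ay": 0,"az": 0.8,"jaw": -1},
    {"dx": -0.52,"dy": 0.21,"dz": 0.06,"ax": 0,"ay": 0,"az": 0.8,"jaw": -1},
    {"dx": -0.5,"dy": 0.25,"dz": 0.06,"ax": 0,"ay": 0,"az": 0.8,"jaw": -1},
    {"dx": -0.49,"dy": 0.28,"dz": 0.06,"ax": 0,"ay": 0,"az": 0.8,"jaw": -1},
    {"dx": -0.47,"dy": 0.31,"dz": 0.06,"ax": 0,"ay": 0,"az": 0.8,"jaw": -1},
    {"dx": -0.45,"dy": 0.34,"dz": 0.06,"ax": 0,"ay": 0,"az": 0.8,"jaw": -1},
  ],
)

```text
time: 2.73
position: [0.361, 0.278, 0.1809]
orientation: [0.0, 0.559, 0.829, 0.0]
contact_force: [-0.9, 0.4, -0.2]
width: -0.003
grip_force: 0.0
```

Call:
send_rows(
  increments=[
    {"dx": -0.42,"dy": 0.37,"dz": 0.05,"ax": 0,"ay": 0,"az": 0.81,"jaw": -1},
    {"dx": -0.4,"dy": 0.39,"dz": 0.06,"ax": 0,"ay": 0,"az": 0.8,"jaw": -1},
    {"dx": -0.37,"dy": 0.42,"dz": 0.05,"ax": 0,"ay": 0,"az": 0.81,"jaw": -1},
    {"dx": -0.35,"dy": 0.44,"dz": 0.06,"ax": 0,"ay": 0,"az": 0.8,"jaw": -1},
    {"dx": -0.32,"dy": 0.46,"dz": 0.05,"ax": 0,"ay": 0,"az": 0.81,"jaw": -1},
    {"dx": 0,"dy": 0,"dz": 0.65,"ax": 0,"ay": 0,"az": 0,"jaw": -1},
    {"dx": 0,"dy": 0,"dz": 0.65,"ax": 0,"ay": 0,"az": 0,"jaw": -1},
    {"dx": 0,"dy": 0,"dz": 0.65,"ax": 0,"ay": 0,"az": 0,"jaw": -1},
  ],
)

```text
time: 3.4
position: [0.4608, 0.2276, 0.0916]
orientation: [0.0, 0.684, 0.73, 0.001]
contact_force: [0.2, 0.3, -0.3]
width: -0.004
grip_force: 0.0
```

Call:
send_rows(
  increments=[
    {"dx": 0,"dy": 0.3,"dz": 0,"ax": 0,"ay": 0,"az": 0,"jaw": -1},
    {"dx": 0,"dy": 0.3,"dz": 0,"ax": 0,"ay": 0,"az": 0,"jaw": -1},
    {"dx": 0,"dy": 0.3,"dz": 0,"ax": 0,"ay": 0,"az": 0,"jaw": -1},
    {"dx": 0,"dy": 0.3,"dz": 0,"ax": 0,"ay": 0,"az": 0,"jaw": -1},
    {"dx": 0,"dy": 0.3,"dz": 0,"ax": 0,"ay": 0,"az": 0,"jaw": -1},
    {"dx": 0,"dy": 0.3,"dz": 0,"ax": 0,"ay": 0,"az": 0,"jaw": -1},
    {"dx": 0,"dy": 0.3,"dz": 0,"ax": 0,"ay": 0,"az": 0,"jaw": -1},
    {"dx": 0,"dy": 0.2,"dz": 0,"ax": 0,"ay": 0,"az": 0,"jaw": -1},
  ],
)

```text
time: 4.07
position: [0.5509, 0.2344, 0.1156]
orientation: [0.002, 0.683, 0.731, 0.003]
contact_force: [-21.6, -12.3, 82.0]
width: -0.004
grip_force: 42.4
```

Call:
send_rows(
  increments=[
    {"dx": 0,"dy": 0.05,"dz": 0,"ax": 0,"ay": 0,"az": 0,"jaw": -1},
    {"dx": 0,"dy": 0.05,"dz": 0,"ax": 0,"ay": 0,"az": 0,"jaw": -1},
    {"dx": 0,"dy": 0.05,"dz": 0,"ax": 0,"ay": 0,"az": 0,"jaw": -1},
    {"dx": 0,"dy": 0.03,"dz": 0,"ax": 0,"ay": 0,"az": 0,"jaw": -1},
    {"dx": 0,"dy": 0.02,"dz": 0,"ax": 0,"ay": 0,"az": 0,"jaw": -1},
    {"dx": 0,"dy": 0.0,"dz": 0,"ax": 0,"ay": 0,"az": 0,"jaw": -1},
    {"dx": 0,"dy": 0.0,"dz": 0,"ax": 0,"ay": 0,"az": 0,"jaw": -1},
    {"dx": 0,"dy": 0.0,"dz": 0,"ax": 0,"ay": 0,"az": 0,"jaw": -1},
  ],
)

```text
time: 4.73
position: [0.5767, 0.236, 0.1192]
orientation: [0.016, 0.684, 0.729, 0.021]
contact_force: [0.6, -7.1, 60.3]
width: -0.0
grip_force: 29.8
```

Run:
```python
from h import *
st()
s=read_camera('scene');t=read_camera('top');w=read_camera('wrist')
f=t['frame'][:,:,::-1];g=s['frame'][:,:,::-1]
a=cv2.resize(f[170:270,160:260],(400,400),interpolation=cv2.INTER_CUBIC)
c=cv2.resize(g[180:300,390:510],(400,400),interpolation=cv2.INTER_CUBIC)
cv2.imwrite('pics/c1.png',np.hstack([a,c]))
```

```text
t 4.73 pos [0.5767 0.236  0.1192] yaw 0.064 z [ 0.052  0.009 -0.999] F [ 0.6 -7.1 60.3] w -0.0 g 29.847564361989498
```

View pics/c1.png

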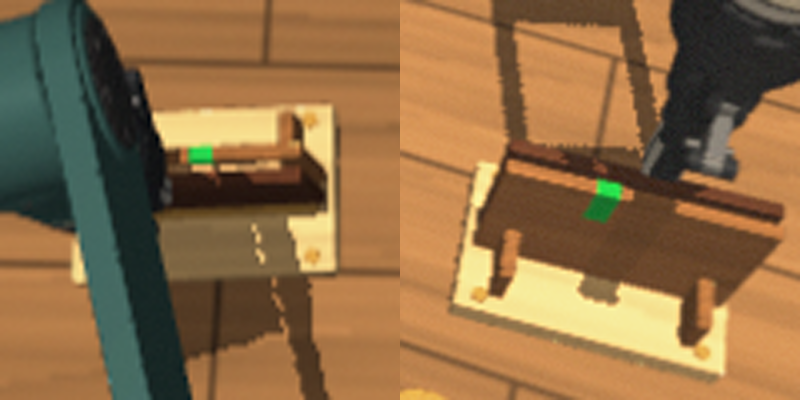

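The cheek has nearly closed but the finger is loaded upward (60 N): it is on or caught by the cheek's top edge (right view, px (660,175)). I'll lift it off and look.

Call:
send_rows(
  increments=[
    {"dx": 0,"dy": 0,"dz": -0.3,"ax": 0,"ay": 0,"az": 0,"jaw": -1},
    {"dx": 0,"dy": 0,"dz": -0.4,"ax": 0,"ay": 0,"az": 0,"jaw": -1},
    {"dx": 0,"dy": 0,"dz": -0.5,"ax": 0,"ay": 0,"az": 0,"jaw": -1},
    {"dx": 0,"dy": 0,"dz": -0.6,"ax": 0,"ay": 0,"az": 0,"jaw": -1},
    {"dx": 0,"dy": -0.5,"dz": -0.4,"ax": 0,"ay": 0,"az": 0,"jaw": -1},
    {"dx": 0,"dy": -0.8,"dz": 0,"ax": 0,"ay": 0,"az": 0,"jaw": -1},
    {"dx": 0,"dy": -0.8,"dz": 0,"ax": 0,"ay": 0,"az": 0,"jaw": -1},
    {"dx": 0,"dy": -0.6,"dz": 0,"ax": 0,"ay": 0,"az": 0,"jaw": -1},
  ],
)

```text
time: 5.55
position: [0.4502, 0.2272, 0.1805]
orientation: [-0.0, 0.683, 0.73, 0.0]
contact_force: [-0.8, 0.8, -0.5]
width: -0.0
grip_force: 0.0
```

Run:
```python
from h import *
st()
s=read_camera('scene');t=read_camera('top');w=read_camera('wrist')
f=t['frame'][:,:,::-1];g=s['frame'][:,:,::-1]
a=cv2.resize(f[170:270,160:260],(400,400),interpolation=cv2.INTER_CUBIC)
c=cv2.resize(g[180:300,390:510],(400,400),interpolation=cv2.INTER_CUBIC)
cv2.imwrite('pics/c2.png',np.hstack([a,c]))
cv2.imwrite('pics/w2.png',w['frame'][:,:,::-1])
print(w['hand_eye'])
```

```text
t 5.55 pos [0.4502 0.2272 0.1805] yaw 0.066 z [ 0.  0. -1.] F [-0.8  0.8 -0.5] w -0.0 g 0.0
[[ 1.18478455e-03 -9.45434429e-01 -3.25810278e-01  8.53607364e-02]
 [ 9.99999292e-01  1.08490436e-03  4.88252792e-04 -6.04836722e-04]
 [-1.08138008e-04 -3.25810626e-01  9.45435045e-01 -1.42901347e-01]
 [ 0.00000000e+00  0.00000000e+00  0.00000000e+00  1.00000000e+00]]
```

View pics/c2.png

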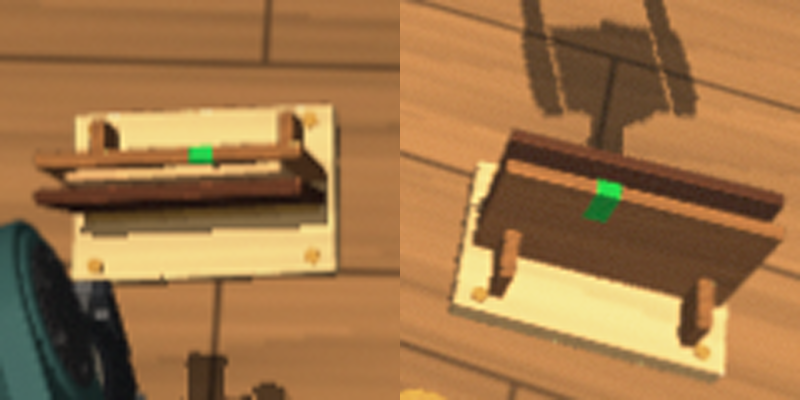

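View pics/w2.png

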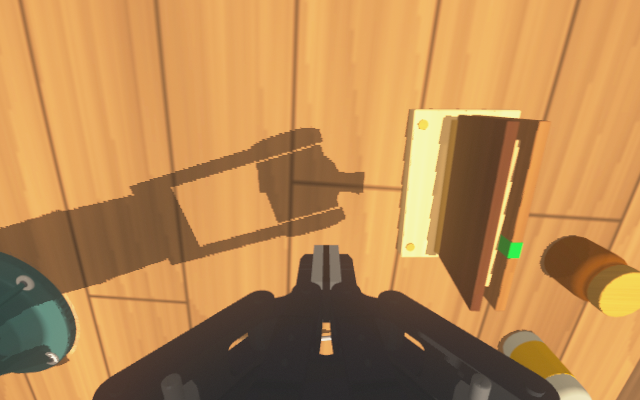

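Pictures: the finger linkage flares out behind the pads (wrist view, around (280,270)), which caught the rising cheek. The cheek still leans about 0.25 rad. I'll push again with only the fingertips below its top edge.

Call:
send_rows(
  increments=[
    {"dx": 0,"dy": 0.3,"dz": 0.35,"ax": 0,"ay": 0,"az": 0,"jaw": -1},
    {"dx": 0,"dy": 0.3,"dz": 0.35,"ax": 0,"ay": 0,"az": 0,"jaw": -1},
    {"dx": 0,"dy": 0.3,"dz": 0.35,"ax": 0,"ay": 0,"az": 0,"jaw": -1},
    {"dx": 0,"dy": 0.4,"dz": 0.3,"ax": 0,"ay": 0,"az": 0,"jaw": -1},
    {"dx": 0,"dy": 0.4,"dz": 0,"ax": 0,"ay": 0,"az": 0,"jaw": -1},
    {"dx": 0,"dy": 0.4,"dz": 0,"ax": 0,"ay": 0,"az": 0,"jaw": -1},
    {"dx": 0,"dy": 0.3,"dz": 0,"ax": 0,"ay": 0,"az": 0,"jaw": -1},
    {"dx": 0,"dy": 0.2,"dz": 0,"ax": 0,"ay": 0,"az": 0,"jaw": -1},
  ],
)

```text
time: 6.37
position: [0.558, 0.234, 0.1253]
orientation: [0.0, 0.684, 0.73, 0.0]
contact_force: [-0.1, -0.8, 0.2]
width: -0.002
grip_force: 0.0
```

Call:
send_rows(
  increments=[
    {"dx": 0,"dy": 0.05,"dz": 0,"ax": 0,"ay": 0,"az": 0,"jaw": -1},
    {"dx": 0,"dy": 0.05,"dz": 0,"ax": 0,"ay": 0,"az": 0,"jaw": -1},
    {"dx": 0,"dy": 0.05,"dz": 0,"ax": 0,"ay": 0,"az": 0,"jaw": -1},
    {"dx": 0,"dy": 0,"dz": 0,"ax": 0,"ay": 0,"az": 0,"jaw": -1},
    {"dx": 0,"dy": 0,"dz": 0,"ax": 0,"ay": 0,"az": 0,"jaw": -1},
    {"dx": 0,"dy": 0,"dz": 0,"ax": 0,"ay": 0,"az": 0,"jaw": -1},
    {"dx": 0,"dy": 0,"dz": 0,"ax": 0,"ay": 0,"az": 0,"jaw": -1},
    {"dx": 0,"dy": 0,"dz": 0,"ax": 0,"ay": 0,"az": 0,"jaw": -1},
  ],
)

```text
time: 7.03
position: [0.5615, 0.2346, 0.1262]
orientation: [0.0, 0.683, 0.73, 0.0]
contact_force: [-0.2, 0.4, -0.6]
width: 0.001
grip_force: 0.0
```

Call:
send_rows(
  increments=[
    {"dx": 0,"dy": 0.04,"dz": 0,"ax": 0,"ay": 0,"az": 0,"jaw": -1},
    {"dx": 0,"dy": 0.04,"dz": 0,"ax": 0,"ay": 0,"az": 0,"jaw": -1},
    {"dx": 0,"dy": 0.04,"dz": 0,"ax": 0,"ay": 0,"az": 0,"jaw": -1},
    {"dx": 0,"dy": 0,"dz": 0,"ax": 0,"ay": 0,"az": 0,"jaw": -1},
    {"dx": 0,"dy": 0,"dz": 0,"ax": 0,"ay": 0,"az": 0,"jaw": -1},
    {"dx": 0,"dy": 0,"dz": 0,"ax": 0,"ay": 0,"az": 0,"jaw": -1},
    {"dx": 0,"dy": 0,"dz": 0,"ax": 0,"ay": 0,"az": 0,"jaw": -1},
    {"dx": 0,"dy": 0,"dz": 0,"ax": 0,"ay": 0,"az": 0,"jaw": -1},
  ],
)

```text
time: 7.7
position: [0.5665, 0.2349, 0.126]
orientation: [-0.0, 0.683, 0.73, 0.0]
contact_force: [-0.6, -0.2, 0.7]
width: -0.004
grip_force: 0.0
```

Run:
```python
from h import *
st()
s=read_camera('scene');t=read_camera('top');w=read_camera('wrist')
f=t['frame'][:,:,::-1];g=s['frame'][:,:,::-1]
a=cv2.resize(w['frame'][100:330,300:560,::-1],(400,400),interpolation=cv2.INTER_CUBIC)
c=cv2.resize(g[180:300,390:510],(400,400),interpolation=cv2.INTER_CUBIC)
cv2.imwrite('pics/c3.png',np.hstack([a,c]))
```

```text
t 7.7 pos [0.5665 0.2349 0.126 ] yaw 0.066 z [-0.  0. -1.] F [-0.6 -0.2  0.7] w -0.004 g 0.0
```

View pics/c3.png

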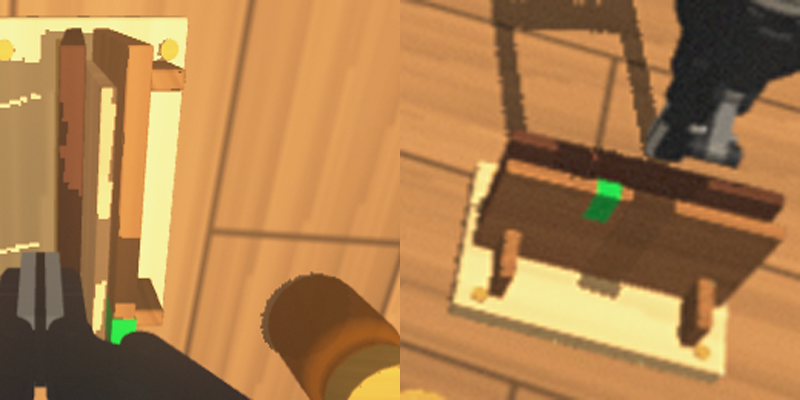

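The cheek still shows a gap to the strips (wrist crop (75–100, 60)), and the fingertip is just at it. I'll keep pushing.

Call:
send_rows(
  increments=[
    {"dx": 0,"dy": 0.06,"dz": 0,"ax": 0,"ay": 0,"az": 0,"jaw": -1},
    {"dx": 0,"dy": 0.06,"dz": 0,"ax": 0,"ay": 0,"az": 0,"jaw": -1},
    {"dx": 0,"dy": 0,"dz": 0,"ax": 0,"ay": 0,"az": 0,"jaw": -1},
    {"dx": 0,"dy": 0,"dz": 0,"ax": 0,"ay": 0,"az": 0,"jaw": -1},
    {"dx": 0,"dy": 0,"dz": 0,"ax": 0,"ay": 0,"az": 0,"jaw": -1},
    {"dx": 0,"dy": 0,"dz": 0,"ax": 0,"ay": 0,"az": 0,"jaw": -1},
    {"dx": 0,"dy": 0,"dz": 0,"ax": 0,"ay": 0,"az": 0,"jaw": -1},
    {"dx": 0,"dy": 0,"dz": 0,"ax": 0,"ay": 0,"az": 0,"jaw": -1},
  ],
)

```text
time: 8.52
position: [0.5713, 0.2352, 0.126]
orientation: [-0.0, 0.683, 0.73, 0.0]
contact_force: [0.3, 0.2, 0.5]
width: 0.001
grip_force: 0.0
```

Run:
```python
from h import *
st()
s=read_camera('scene');t=read_camera('top')
# width profile across cheek/strip/fence in top: column at y_world ~0.165 ; print grey rows
for y in (.17,.18):
    for x in np.arange(.555,.612,.003):
        pass
# shut cheek outer top edge predicted vs seen in scene at jig y=-70 
ex=np.array([np.cos(.066),np.sin(.066),0]);ey=np.array([-np.sin(.066),np.cos(.066),0])
O=np.array([.5925,.2115,0])+ey*.018
for yy in (-.06,-.045,-.03):
  X=[O+ex*u+ey*yy+[0,0,.119] for u in np.arange(-.045,.02,.003)]
  for n,c in (('s',s),('t',t)):
    g=cv2.cvtColor(c['frame'],cv2.COLOR_RGB2GRAY);p=proj(c,np.array(X))
    print(n,yy,[int(cv2.getRectSubPix(g,(1,1),tuple(map(float,q)))[0,0]) for q in p])
```

```text
t 8.52 pos [0.5713 0.2352 0.126 ] yaw 0.066 z [ 0.  0. -1.] F [0.3 0.2 0.5] w 0.001 g 0.0
s -0.06 [160, 158, 153, 149, 150, 150, 147, 148, 146, 113, 88, 89, 63, 54, 50, 48, 67, 134, 149, 139, 84, 76]
t -0.06 [101, 101, 104, 110, 107, 89, 71, 45, 24, 45, 70, 71, 75, 92, 163, 209, 148, 118, 128, 145, 200, 221]
s -0.045 [158, 158, 154, 150, 148, 148, 145, 144, 145, 102, 53, 49, 47, 45, 45, 45, 51, 91, 143, 128, 80, 76]
t -0.045 [100, 101, 105, 111, 108, 90, 70, 40, 26, 28, 33, 33, 56, 77, 93, 96, 71, 61, 110, 134, 186, 222]
s -0.03 [152, 147, 143, 136, 134, 131, 124, 121, 121, 81, 62, 67, 58, 50, 48, 44, 51, 79, 120, 121, 78, 77]
t -0.03 [101, 101, 105, 110, 110, 92, 70, 41, 25, 35, 50, 40, 58, 84, 154, 160, 84, 55, 64, 127, 194, 219]
```

Call:
send_rows(
  increments=[
    {"dx": 0,"dy": 0.06,"dz": 0,"ax": 0,"ay": 0,"az": 0,"jaw": -1},
    {"dx": 0,"dy": 0.05,"dz": 0,"ax": 0,"ay": 0,"az": 0,"jaw": -1},
    {"dx": 0,"dy": 0.04,"dz": 0,"ax": 0,"ay": 0,"az": 0,"jaw": -1},
    {"dx": 0,"dy": 0,"dz": 0,"ax": 0,"ay": 0,"az": 0,"jaw": -1},
    {"dx": 0,"dy": 0,"dz": 0,"ax": 0,"ay": 0,"az": 0,"jaw": -1},
    {"dx": 0,"dy": 0,"dz": 0,"ax": 0,"ay": 0,"az": 0,"jaw": -1},
    {"dx": 0,"dy": 0,"dz": 0,"ax": 0,"ay": 0,"az": 0,"jaw": -1},
    {"dx": 0,"dy": 0,"dz": 0,"ax": 0,"ay": 0,"az": 0,"jaw": -1},
  ],
)

```text
time: 9.28
position: [0.5772, 0.2356, 0.126]
orientation: [-0.0, 0.683, 0.73, 0.0]
contact_force: [-0.9, -0.4, 0.4]
width: 0.0
grip_force: 0.0
```

Call:
send_rows(
  increments=[
    {"dx": 0,"dy": 0.03,"dz": 0,"ax": 0,"ay": 0,"az": 0,"jaw": -1},
    {"dx": 0,"dy": 0,"dz": 0,"ax": 0,"ay": 0,"az": 0,"jaw": -1},
    {"dx": 0,"dy": 0.0,"dz": 0,"ax": 0,"ay": 0,"az": 0,"jaw": -1},
    {"dx": 0,"dy": 0.03,"dz": 0,"ax": 0,"ay": 0,"az": 0,"jaw": -1},
    {"dx": 0,"dy": 0,"dz": 0,"ax": 0,"ay": 0,"az": 0,"jaw": -1},
    {"dx": 0,"dy": 0,"dz": 0,"ax": 0,"ay": 0,"az": 0,"jaw": -1},
    {"dx": 0,"dy": 0,"dz": 0,"ax": 0,"ay": 0,"az": 0,"jaw": -1},
    {"dx": 0,"dy": 0,"dz": 0,"ax": 0,"ay": 0,"az": 0,"jaw": -1},
  ],
)

```text
time: 9.95
position: [0.5797, 0.2357, 0.126]
orientation: [-0.0, 0.683, 0.73, 0.0]
contact_force: [-0.5, -0.3, 0.4]
width: -0.0
grip_force: 0.0
```

Call:
send_rows(
  increments=[
    {"dx": 0,"dy": 0.03,"dz": 0,"ax": 0,"ay": 0,"az": 0,"jaw": -1},
    {"dx": 0,"dy": 0.03,"dz": 0,"ax": 0,"ay": 0,"az": 0,"jaw": -1},
    {"dx": 0,"dy": 0,"dz": 0,"ax": 0,"ay": 0,"az": 0,"jaw": -1},
    {"dx": 0,"dy": 0,"dz": 0,"ax": 0,"ay": 0,"az": 0,"jaw": -1},
    {"dx": 0,"dy": 0,"dz": 0,"ax": 0,"ay": 0,"az": 0,"jaw": -1},
    {"dx": 0,"dy": 0,"dz": 0,"ax": 0,"ay": 0,"az": 0,"jaw": -1},
    {"dx": 0,"dy": 0,"dz": 0,"ax": 0,"ay": 0,"az": 0,"jaw": -1},
    {"dx": 0,"dy": 0,"dz": 0,"ax": 0,"ay": 0,"az": 0,"jaw": -1},
  ],
)

```text
time: 10.62
position: [0.5821, 0.2359, 0.1261]
orientation: [0.0, 0.683, 0.73, 0.0]
contact_force: [0.1, 0.9, -0.9]
width: -0.0
grip_force: 0.0
```

Run:
```python
from h import *
st()
s=read_camera('scene');t=read_camera('top')
ex=np.array([np.cos(.066),np.sin(.066),0]);ey=np.array([-np.sin(.066),np.cos(.066),0])
O=np.array([.5925,.2115,0])+ey*.018
for yy in (-.06,-.03):
  X=[O+ex*u+ey*yy+[0,0,.119] for u in np.arange(-.045,.02,.003)]
  for n,c in (('s',s),('t',t)):
    g=cv2.cvtColor(c['frame'],cv2.COLOR_RGB2GRAY);p=proj(c,np.array(X))
    print(n,yy,[int(cv2.getRectSubPix(g,(1,1),tuple(map(float,q)))[0,0]) for q in p])
```

```text
t 10.62 pos [0.5821 0.2359 0.1261] yaw 0.066 z [ 0.  0. -1.] F [ 0.1  0.9 -0.9] w -0.0 g 0.0
s -0.06 [159, 158, 156, 150, 150, 149, 146, 148, 146, 113, 90, 89, 62, 52, 51, 51, 67, 135, 150, 141, 84, 76]
t -0.06 [105, 101, 105, 110, 107, 90, 71, 47, 25, 45, 71, 72, 76, 92, 163, 209, 148, 119, 128, 146, 200, 221]
s -0.03 [156, 147, 141, 137, 134, 130, 125, 121, 122, 81, 49, 51, 45, 46, 49, 45, 58, 116, 106, 84, 70, 73]
t -0.03 [101, 102, 105, 110, 110, 93, 71, 41, 25, 27, 39, 56, 71, 81, 96, 96, 72, 58, 58, 82, 152, 201]
```

Run:
```python
from h import *
w=read_camera('wrist');s=read_camera('scene')
K=np.array(w['camera_matrix']);H=np.array(w['hand_eye'])
for uv in ((326,246),(326,290)):
    n=cv2.undistortPoints(np.array([[uv]],float),K,np.array(w['dist'])).ravel()
    d=H[:3,:3]@[n[0],n[1],1]
    for x in (.011,0,-.011): print(uv,x,(H[:3,3]+d*(x-H[0,3])/d[0]).round(4))
cv2.imwrite('pics/c4.png',np.hstack([cv2.resize(w['frame'][130:330,230:430,::-1],(400,400)),cv2.resize(s['frame'][180:300,390:510,::-1],(400,400),interpolation=cv2.INTER_CUBIC)]))
```

```text
(326, 246) 0.011 [ 0.011  -0.0004 -0.0035]
(326, 246) 0 [ 0.     -0.0004  0.0171]
(326, 246) -0.011 [-0.011  -0.0003  0.0377]
(326, 290) 0.011 [ 0.011  -0.0004 -0.0422]
(326, 290) 0 [ 0.     -0.0004 -0.0273]
(326, 290) -0.011 [-0.011  -0.0004 -0.0124]
```

View pics/c4.png

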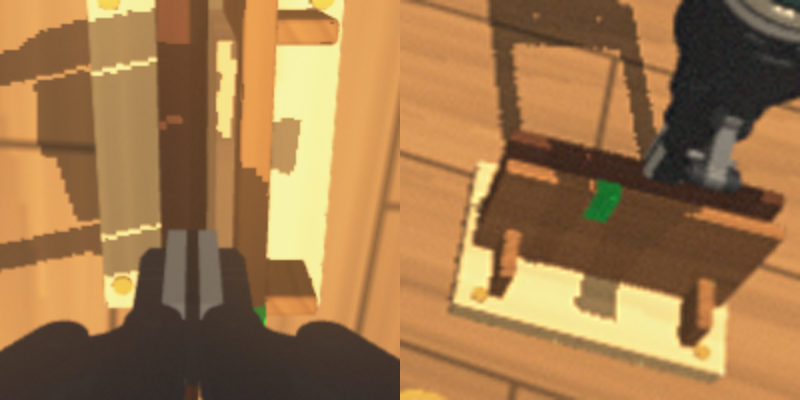

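Run:
```python
from h import *
s=read_camera('scene')
for dz in (0.01,0,-.01,-.022): print(dz,proj(s,np.array([[.5891,.2359,.126+dz],[.582,.247,.126+dz],[.582,.225,.126+dz]])).round(1).tolist())
g=cv2.cvtColor(s['frame'],cv2.COLOR_RGB2GRAY)
print(g[220:250,474:494:1])
```

```text
0.01 [[468.7, 231.1], [475.0, 229.8], [463.5, 226.4]]
0 [[467.0, 233.7], [473.2, 232.4], [461.9, 229.0]]
-0.01 [[465.3, 236.1], [471.5, 234.9], [460.3, 231.5]]
-0.022 [[463.4, 239.1], [469.4, 237.8], [458.4, 234.5]]
[[ 32  39  40  38  41  41  33  31  36  37  65 105 129 131 131 130 103  55
   35  50]
 [ 38  38  39  38  34  38  34  37  42  51  84 119 128 131 131 128 102  53
   55  87]
 [ 37  38  39  37  34  33  36  36  38  52  95 128 131 129 132 129 115 104
  129 150]
 [ 36  33  38  36  32  33  39  40  49  63 102 129 128 130 128 135 145 151
  154 155]
 [ 33  36  46  54  51  40  36  49  55  82 117 131 128 130 128 138 149 151
  154 154]
 [ 33  48  81 121 117  90  68  56  56  82 117 129 131 127 129 136 148 149
  151 150]
 [ 37  43  84 125 138 137 121  77  64  98 127 130 128 128 131 141 146 151
  148 148]
 [ 31  35  50  69  84  96  98  70  67 102 125 129 127 128 133 143 149 150
  149 147]
 [ 32  33  27  45  59  61  60  53  82 115 129 127 129 128 131 129 128 139
  145 148]
 [ 35  32  38  45  64  63  60  61  93 127 129 126 128 129 118 118 122 134
  143 147]
 [ 29  42  52  53  75  67  66  74 
[... 966 characters left out ...]
  48  48
   46  44]
 [ 73  75  74  74  76  74 100 122 109  88  79  68  59  48  46  42  45  43
   48  45]
 [ 72  75  85  77  90  93 117 149 151 155 148 127 107  91  80  67  59  51
   43  43]
 [ 72  98 117 103 137 140 142 149 149 150 150 150 150 155 146 127 110  94
   81  71]
 [ 73  78  80  77  97 122 134 139 138 141 144 146 149 152 151 152 152 155
  144 124]
 [ 74  79  76  76  80  78  84  87  97 121 133 138 138 142 144 147 145 150
  151 151]
 [ 76  75  79  79  76  76  75  72  76  79  80  83 100 119 134 135 138 142
  143 148]
 [ 76  76  76  76  78  74  75  73  72  77  74  71  75  80  82  85 102 122
  132 134]
 [ 78  81  77  81  80  76  76  75  77  75  74  70  72  76  77  73  78  80
   83  87]]
```

Wrist geometry, the scene view and the lack of contact all suggest the shut fingertips are only about level with the TCP, so they are above the cheek's edge. I'll back off, go lower and push gently.

Call:
send_rows(
  increments=[
    {"dx": 0,"dy": 0,"dz": -0.3,"ax": 0,"ay": 0,"az": 0,"jaw": -1},
    {"dx": 0,"dy": -0.6,"dz": 0,"ax": 0,"ay": 0,"az": 0,"jaw": -1},
    {"dx": 0,"dy": -0.6,"dz": 0,"ax": 0,"ay": 0,"az": 0,"jaw": -1},
    {"dx": 0,"dy": 0,"dz": 0.4,"ax": 0,"ay": 0,"az": 0,"jaw": -1},
    {"dx": 0,"dy": 0,"dz": 0.45,"ax": 0,"ay": 0,"az": 0,"jaw": -1},
    {"dx": 0,"dy": 0.1,"dz": 0,"ax": 0,"ay": 0,"az": 0,"jaw": -1},
    {"dx": 0,"dy": 0.1,"dz": 0,"ax": 0,"ay": 0,"az": 0,"jaw": -1},
    {"dx": 0,"dy": 0.1,"dz": 0,"ax": 0,"ay": 0,"az": 0,"jaw": -1},
  ],
)

```text
time: 11.53
position: [0.5474, 0.2337, 0.1054]
orientation: [0.0, 0.683, 0.73, 0.001]
contact_force: [0.7, 0.1, 1.4]
width: -0.001
grip_force: 0.0
```

Call:
send_rows(
  increments=[
    {"dx": 0,"dy": 0.1,"dz": 0,"ax": 0,"ay": 0,"az": 0,"jaw": -1},
    {"dx": 0,"dy": 0.1,"dz": 0,"ax": 0,"ay": 0,"az": 0,"jaw": -1},
    {"dx": 0,"dy": 0.08,"dz": 0,"ax": 0,"ay": 0,"az": 0,"jaw": -1},
    {"dx": 0,"dy": 0.05,"dz": 0,"ax": 0,"ay": 0,"az": 0,"jaw": -1},
    {"dx": 0,"dy": 0,"dz": 0,"ax": 0,"ay": 0,"az": 0,"jaw": -1},
    {"dx": 0,"dy": 0,"dz": 0,"ax": 0,"ay": 0,"az": 0,"jaw": -1},
    {"dx": 0,"dy": 0,"dz": 0,"ax": 0,"ay": 0,"az": 0,"jaw": -1},
    {"dx": 0,"dy": 0,"dz": 0,"ax": 0,"ay": 0,"az": 0,"jaw": -1},
  ],
)

```text
time: 12.2
position: [0.5591, 0.2344, 0.1039]
orientation: [-0.0, 0.683, 0.73, -0.0]
contact_force: [-0.6, -0.5, 0.2]
width: 0.002
grip_force: 0.0
```

```bash
cat > ck.py <<'E'
from h import *
st()
s=read_camera('scene');t=read_camera('top')
ex=np.array([np.cos(.066),np.sin(.066),0]);ey=np.array([-np.sin(.066),np.cos(.066),0])
O=np.array([.5925,.2115,0])+ey*.018
for yy in (-.06,-.03):
  X=[O+ex*u+ey*yy+[0,0,.119] for u in np.arange(-.045,.02,.003)]
  for n,c in (('s',s),('t',t)):
    g=cv2.cvtColor(c['frame'],cv2.COLOR_RGB2GRAY);p=proj(c,np.array(X))
    print(n,yy,[int(cv2.getRectSubPix(g,(1,1),tuple(map(float,q)))[0,0]) for q in p])
E
python3 ck.py
```

```text
t 12.2 pos [0.5591 0.2344 0.1039] yaw 0.066 z [-0.  0. -1.] F [-0.6 -0.5  0.2] w 0.002 g 0.0
s -0.06 [160, 160, 152, 151, 151, 150, 146, 148, 148, 135, 96, 87, 78, 56, 50, 49, 66, 134, 149, 140, 84, 75]
t -0.06 [100, 101, 104, 109, 106, 89, 70, 45, 25, 32, 56, 71, 75, 92, 161, 208, 147, 119, 127, 145, 199, 220]
s -0.03 [153, 147, 141, 137, 133, 129, 124, 101, 66, 58, 64, 50, 50, 44, 45, 44, 67, 140, 143, 122, 77, 77]
t -0.03 [100, 101, 105, 110, 111, 92, 70, 41, 25, 26, 39, 36, 44, 75, 177, 170, 87, 97, 121, 141, 193, 219]
```

Call:
send_rows(
  increments=[
    {"dx": 0,"dy": 0.06,"dz": 0,"ax": 0,"ay": 0,"az": 0,"jaw": -1},
    {"dx": 0,"dy": 0.06,"dz": 0,"ax": 0,"ay": 0,"az": 0,"jaw": -1},
    {"dx": 0,"dy": 0.06,"dz": 0,"ax": 0,"ay": 0,"az": 0,"jaw": -1},
    {"dx": 0,"dy": 0.06,"dz": 0,"ax": 0,"ay": 0,"az": 0,"jaw": -1},
    {"dx": 0,"dy": 0,"dz": 0,"ax": 0,"ay": 0,"az": 0,"jaw": -1},
    {"dx": 0,"dy": 0,"dz": 0,"ax": 0,"ay": 0,"az": 0,"jaw": -1},
    {"dx": 0,"dy": 0,"dz": 0,"ax": 0,"ay": 0,"az": 0,"jaw": -1},
    {"dx": 0,"dy": 0,"dz": 0,"ax": 0,"ay": 0,"az": 0,"jaw": -1},
  ],
)

```text
time: 12.97
position: [0.5667, 0.235, 0.1042]
orientation: [-0.002, 0.683, 0.73, -0.002]
contact_force: [-8.2, -0.1, 4.4]
width: -0.001
grip_force: 3.9
```

```bash
python3 ck.py
```

```text
t 12.97 pos [0.5667 0.235  0.1042] yaw 0.066 z [-0.006 -0.001 -1.   ] F [-8.2 -0.1  4.4] w -0.001 g 3.888506591320038
s -0.06 [160, 159, 155, 149, 151, 149, 147, 148, 147, 148, 150, 141, 99, 89, 75, 50, 63, 134, 149, 139, 85, 75]
t -0.06 [100, 100, 104, 110, 106, 88, 77, 52, 25, 25, 27, 30, 59, 71, 104, 182, 147, 118, 128, 145, 200, 221]
s -0.03 [152, 148, 141, 136, 133, 128, 125, 120, 119, 124, 73, 60, 62, 60, 57, 46, 51, 84, 140, 122, 78, 79]
t -0.03 [100, 101, 104, 109, 111, 92, 72, 48, 28, 23, 24, 28, 39, 44, 50, 83, 69, 54, 100, 141, 193, 219]
```

Cheek is shut: its top edge is at the predicted shut position and the push force is 8 N. I'll back off and calibrate the real fingertip offset by touching free bench at about (0.45, 0.13).

Call:
send_rows(
  increments=[
    {"dx": 0,"dy": -0.6,"dz": 0,"ax": 0,"ay": 0,"az": 0,"jaw": -1},
    {"dx": -0.3,"dy": -0.8,"dz": 0,"ax": 0,"ay": 0,"az": 0,"jaw": -1},
    {"dx": -0.8,"dy": -0.8,"dz": 0.2,"ax": 0,"ay": 0,"az": 0,"jaw": -1},
    {"dx": -0.8,"dy": -0.6,"dz": 0.4,"ax": 0,"ay": 0,"az": 0,"jaw": -1},
    {"dx": -0.8,"dy": 0,"dz": 0.6,"ax": 0,"ay": 0,"az": 0,"jaw": -1},
    {"dx": 0,"dy": 0,"dz": 0.4,"ax": 0,"ay": 0,"az": 0,"jaw": -1},
    {"dx": 0,"dy": 0,"dz": 0.2,"ax": 0,"ay": 0,"az": 0,"jaw": -1},
    {"dx": 0,"dy": 0,"dz": 0,"ax": 0,"ay": 0,"az": 0,"jaw": -1},
  ],
)

```text
time: 13.73
position: [0.4665, 0.1238, 0.0314]
orientation: [-0.001, 0.684, 0.73, -0.001]
contact_force: [-0.8, 0.9, 0.3]
width: 0.002
grip_force: 0.0
```

Call:
send_rows(
  increments=[
    {"dx": 0,"dy": 0,"dz": 0.04,"ax": 0,"ay": 0,"az": 0,"jaw": -1},
    {"dx": 0,"dy": 0,"dz": 0.04,"ax": 0,"ay": 0,"az": 0,"jaw": -1},
    {"dx": 0,"dy": 0,"dz": 0.04,"ax": 0,"ay": 0,"az": 0,"jaw": -1},
    {"dx": 0,"dy": 0,"dz": 0.04,"ax": 0,"ay": 0,"az": 0,"jaw": -1},
    {"dx": 0,"dy": 0,"dz": 0.04,"ax": 0,"ay": 0,"az": 0,"jaw": -1},
    {"dx": 0,"dy": 0,"dz": 0.04,"ax": 0,"ay": 0,"az": 0,"jaw": -1},
    {"dx": 0,"dy": 0,"dz": 0,"ax": 0,"ay": 0,"az": 0,"jaw": -1},
    {"dx": 0,"dy": 0,"dz": 0,"ax": 0,"ay": 0,"az": 0,"jaw": -1},
  ],
)

```text
time: 14.4
position: [0.4677, 0.1242, 0.0236]
orientation: [-0.0, 0.683, 0.73, -0.0]
contact_force: [-0.2, -0.3, -0.8]
width: 0.005
grip_force: 0.0
```

Call:
send_rows(
  increments=[
    {"dx": 0,"dy": 0,"dz": 0.05,"ax": 0,"ay": 0,"az": 0,"jaw": -1},
    {"dx": 0,"dy": 0,"dz": 0.05,"ax": 0,"ay": 0,"az": 0,"jaw": -1},
    {"dx": 0,"dy": 0,"dz": 0.05,"ax": 0,"ay": 0,"az": 0,"jaw": -1},
    {"dx": 0,"dy": 0,"dz": 0,"ax": 0,"ay": 0,"az": 0,"jaw": -1},
    {"dx": 0,"dy": 0,"dz": 0,"ax": 0,"ay": 0,"az": 0,"jaw": -1},
    {"dx": 0,"dy": 0,"dz": 0,"ax": 0,"ay": 0,"az": 0,"jaw": -1},
    {"dx": 0,"dy": 0,"dz": 0,"ax": 0,"ay": 0,"az": 0,"jaw": -1},
    {"dx": 0,"dy": 0,"dz": 0,"ax": 0,"ay": 0,"az": 0,"jaw": -1},
  ],
)

```text
time: 15.07
position: [0.4679, 0.1242, 0.0178]
orientation: [0.0, 0.683, 0.73, 0.0]
contact_force: [0.9, 0.3, 0.4]
width: 0.003
grip_force: 0.0
```

Call:
send_rows(
  increments=[
    {"dx": 0,"dy": 0,"dz": 0.06,"ax": 0,"ay": 0,"az": 0,"jaw": -1},
    {"dx": 0,"dy": 0,"dz": 0.06,"ax": 0,"ay": 0,"az": 0,"jaw": -1},
    {"dx": 0,"dy": 0,"dz": 0.06,"ax": 0,"ay": 0,"az": 0,"jaw": -1},
    {"dx": 0,"dy": 0,"dz": 0,"ax": 0,"ay": 0,"az": 0,"jaw": -1},
    {"dx": 0,"dy": 0,"dz": 0,"ax": 0,"ay": 0,"az": 0,"jaw": -1},
    {"dx": 0,"dy": 0,"dz": 0,"ax": 0,"ay": 0,"az": 0,"jaw": -1},
    {"dx": 0,"dy": 0,"dz": 0,"ax": 0,"ay": 0,"az": 0,"jaw": -1},
    {"dx": 0,"dy": 0,"dz": 0,"ax": 0,"ay": 0,"az": 0,"jaw": -1},
  ],
)

```text
time: 15.73
position: [0.4679, 0.1242, 0.0106]
orientation: [0.0, 0.683, 0.73, 0.0]
contact_force: [-0.6, 0.5, -0.0]
width: -0.002
grip_force: 0.0
```

Call:
send_rows(
  increments=[
    {"dx": 0,"dy": 0,"dz": 0.05,"ax": 0,"ay": 0,"az": 0,"jaw": -1},
    {"dx": 0,"dy": 0,"dz": 0.05,"ax": 0,"ay": 0,"az": 0,"jaw": -1},
    {"dx": 0,"dy": 0,"dz": 0.05,"ax": 0,"ay": 0,"az": 0,"jaw": -1},
    {"dx": 0,"dy": 0,"dz": 0.05,"ax": 0,"ay": 0,"az": 0,"jaw": -1},
    {"dx": 0,"dy": 0,"dz": 0,"ax": 0,"ay": 0,"az": 0,"jaw": -1},
    {"dx": 0,"dy": 0,"dz": 0,"ax": 0,"ay": 0,"az": 0,"jaw": -1},
    {"dx": 0,"dy": 0,"dz": 0,"ax": 0,"ay": 0,"az": 0,"jaw": -1},
    {"dx": 0,"dy": 0,"dz": 0,"ax": 0,"ay": 0,"az": 0,"jaw": -1},
  ],
)

```text
time: 16.4
position: [0.4679, 0.1242, 0.0026]
orientation: [0.0, 0.683, 0.73, 0.0]
contact_force: [-0.2, 0.1, 0.2]
width: 0.0
grip_force: 0.0
```

No bench contact at TCP z = 2.6 mm, so the real fingertips are about 25 mm behind the stated place. The wrist image gave −3.5 mm. I'll use that offset and go to the orange clamp.

```bash
python3 -c "
from h import *
plan([((.468,.124,.12),.066,4),((.595,-.26,.215),.05,12)],1)"
```

```text
--
{"dx":-0,"dy":0,"dz":-0.73,"ax":0,"ay":-0,"az":-0,"jaw":1},
{"dx":-0,"dy":0,"dz":-0.74,"ax":0,"ay":-0,"az":-0,"jaw":1},
{"dx":-0,"dy":0,"dz":-0.73,"ax":0,"ay":-0,"az":-0,"jaw":1},
{"dx":-0.01,"dy":0,"dz":-0.74,"ax":0,"ay":-0,"az":-0,"jaw":1},
{"dx":-0.82,"dy":0.21,"dz":-0.2,"ax":0,"ay":-0,"az":0.02,"jaw":1},
{"dx":-0.81,"dy":0.21,"dz":-0.2,"ax":0,"ay":-0,"az":0.02,"jaw":1},
{"dx":-0.81,"dy":0.21,"dz":-0.2,"ax":0,"ay":-0,"az":0.02,"jaw":1},
{"dx":-0.81,"dy":0.22,"dz":-0.2,"ax":0,"ay":-0,"az":0.02,"jaw":1},
--
{"dx":-0.81,"dy":0.22,"dz":-0.2,"ax":0,"ay":-0,"az":0.01,"jaw":1},
{"dx":-0.82,"dy":0.22,"dz":-0.2,"ax":0,"ay":-0,"az":0.02,"jaw":1},
{"dx":-0.81,"dy":0.22,"dz":-0.2,"ax":0,"ay":-0,"az":0.01,"jaw":1},
{"dx":-0.82,"dy":0.22,"dz":-0.19,"ax":0,"ay":-0,"az":0.02,"jaw":1},
{"dx":-0.81,"dy":0.22,"dz":-0.2,"ax":0,"ay":-0,"az":0.01,"jaw":1},
{"dx":-0.81,"dy":0.22,"dz":-0.19,"ax":0,"ay":-0,"az":0.02,"jaw":1},
{"dx":-0.82,"dy":0.22,"dz":-0.2,"ax":0,"ay":-0,"az":0.01,"jaw":1},
{"dx":-0.81,"dy":0.23,"dz":-0.19,"ax":0,"ay":-0,"az":0.02,"jaw":1},
```

Call:
send_rows(
  increments=[
    {"dx": 0,"dy": 0,"dz": -0.8,"ax": 0,"ay": 0,"az": 0,"jaw": 1},
    {"dx": 0,"dy": 0,"dz": -0.8,"ax": 0,"ay": 0,"az": 0,"jaw": 1},
    {"dx": 0,"dy": 0,"dz": -0.8,"ax": 0,"ay": 0,"az": 0,"jaw": 1},
    {"dx": 0,"dy": 0,"dz": -0.8,"ax": 0,"ay": 0,"az": 0,"jaw": 1},
    {"dx": -0.82,"dy": 0.21,"dz": -0.2,"ax": 0,"ay": 0,"az": 0.02,"jaw": 1},
    {"dx": -0.81,"dy": 0.21,"dz": -0.2,"ax": 0,"ay": 0,"az": 0.02,"jaw": 1},
    {"dx": -0.81,"dy": 0.21,"dz": -0.2,"ax": 0,"ay": 0,"az": 0.02,"jaw": 1},
    {"dx": -0.81,"dy": 0.22,"dz": -0.2,"ax": 0,"ay": 0,"az": 0.02,"jaw": 1},
  ],
)

```text
time: 17.07
position: [0.5102, -0.0046, 0.1635]
orientation: [0.0, 0.685, 0.728, 0.0]
contact_force: [0.8, 1.1, -1.3]
width: 0.995
grip_force: 0.0
```

Call:
send_rows(
  increments=[
    {"dx": -0.81,"dy": 0.22,"dz": -0.2,"ax": 0,"ay": 0,"az": 0.01,"jaw": 1},
    {"dx": -0.82,"dy": 0.22,"dz": -0.2,"ax": 0,"ay": 0,"az": 0.02,"jaw": 1},
    {"dx": -0.81,"dy": 0.22,"dz": -0.2,"ax": 0,"ay": 0,"az": 0.01,"jaw": 1},
    {"dx": -0.82,"dy": 0.22,"dz": -0.2,"ax": 0,"ay": 0,"az": 0.02,"jaw": 1},
    {"dx": -0.81,"dy": 0.22,"dz": -0.2,"ax": 0,"ay": 0,"az": 0.01,"jaw": 1},
    {"dx": -0.81,"dy": 0.22,"dz": -0.2,"ax": 0,"ay": 0,"az": 0.02,"jaw": 1},
    {"dx": -0.82,"dy": 0.22,"dz": 0,"ax": 0,"ay": 0,"az": 0.01,"jaw": 1},
    {"dx": -0.81,"dy": 0.23,"dz": 0,"ax": 0,"ay": 0,"az": 0.02,"jaw": 1},
  ],
)

```text
time: 17.73
position: [0.5956, -0.2614, 0.2115]
orientation: [0.001, 0.689, 0.724, 0.0]
contact_force: [0.6, 1.1, -0.3]
width: 1.0
grip_force: 0.0
```

Run:
```python
from h import *
st();a=state();w=read_camera('wrist')
h=cv2.cvtColor(w['frame'],cv2.COLOR_RGB2HSV)
for nm,lo,hi in (('orange',(5,190,120),(16,255,255)),('blue',(100,150,60),(125,255,255))):
    n,l,sx,c=cv2.connectedComponentsWithStats(cv2.inRange(h,lo,hi))
    for i in range(1,n):
        if sx[i,4]>40: print(nm,sx[i].tolist(),c[i].round(1),'z.156:',onz(w,c[i],.156,a).round(4))
cv2.imwrite('pics/w5.png',w['frame'][:,:,::-1])
```

```text
t 17.73 pos [ 0.5956 -0.2614  0.2115] yaw 0.049 z [ 0.002 -0.001 -1.   ] F [ 0.6  1.1 -0.3] w 1.0 g 0.0
orange [310, 177, 8, 11, 69] [313.7 182. ] z.156: [ 0.585  -0.2311  0.156 ]
orange [333, 178, 7, 10, 53] [336.  182.3] z.156: [ 0.601  -0.2305  0.156 ]
orange [284, 206, 21, 33, 477] [293.4 220.7] z.156: [ 0.5709 -0.262   0.156 ]
orange [346, 208, 20, 31, 465] [356.6 221.5] z.156: [ 0.6183 -0.2602  0.156 ]
blue [369, 46, 4, 30, 70] [371.1  61.8] z.156: [ 0.6182 -0.1508  0.156 ]
```

View pics/w5.png

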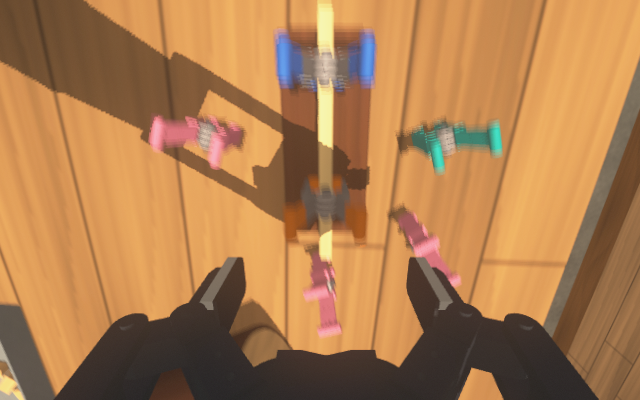

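Motion-blurred wrist view: orange handles at (293,221) and (357,221), symmetrically between the open pads, and the blue clamp well away at (325,62). Centred within 1 mm, so descend and squeeze.

Call:
send_rows(
  increments=[
    {"dx": 0,"dy": -0.02,"dz": 0.4,"ax": 0,"ay": 0,"az": 0.1,"jaw": 1},
    {"dx": 0,"dy": 0,"dz": 0.4,"ax": 0,"ay": 0,"az": 0,"jaw": 1},
    {"dx": 0,"dy": 0,"dz": 0.4,"ax": 0,"ay": 0,"az": 0,"jaw": 1},
    {"dx": 0,"dy": 0,"dz": 0.35,"ax": 0,"ay": 0,"az": 0,"jaw": 1},
    {"dx": 0,"dy": 0,"dz": 0.3,"ax": 0,"ay": 0,"az": 0,"jaw": 1},
    {"dx": 0,"dy": 0,"dz": 0.15,"ax": 0,"ay": 0,"az": 0,"jaw": 1},
    {"dx": 0,"dy": 0,"dz": 0,"ax": 0,"ay": 0,"az": 0,"jaw": 1},
    {"dx": 0,"dy": 0,"dz": 0,"ax": 0,"ay": 0,"az": 0,"jaw": 1},
  ],
)

```text
time: 18.45
position: [0.5943, -0.2594, 0.1305]
orientation: [-0.0, 0.692, 0.722, 0.0]
contact_force: [-0.4, -0.9, 1.0]
width: 1.0
grip_force: 0.0
```

Run:
```python
from h import *
st();a=state();w=read_camera('wrist')
h=cv2.cvtColor(w['frame'],cv2.COLOR_RGB2HSV)
n,l,sx,c=cv2.connectedComponentsWithStats(cv2.inRange(h,(5,190,120),(16,255,255)))
for i in range(1,n):
    if sx[i,4]>40: print(sx[i].tolist(),c[i].round(1),'z.156:',onz(w,c[i],.156,a).round(4))
cv2.imwrite('pics/w6.png',w['frame'][100:400,150:500,::-1])
```

```text
t 18.45 pos [ 0.5943 -0.2594  0.1305] yaw 0.042 z [-0.  0. -1.] F [-0.4 -0.9  1. ] w 1.0 g 0.0
[303, 201, 13, 26, 263] [310.  212.2] z.156: [ 0.5852 -0.2205  0.156 ]
[336, 201, 13, 26, 270] [341.1 212.2] z.156: [ 0.5988 -0.2199  0.156 ]
[260, 252, 37, 66, 1600] [277.2 282.9] z.156: [ 0.5702 -0.2578  0.156 ]
[356, 252, 36, 65, 1596] [374.1 282.4] z.156: [ 0.6169 -0.2555  0.156 ]
```

View pics/w6.png

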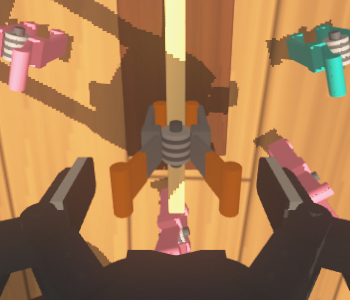

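Handles sit between the pads (crop (122,190) and (228,190)). Squeezing to 38 mm.

Call:
send_rows(
  increments=[
    {"dx": 0,"dy": 0,"dz": 0,"ax": 0,"ay": 0,"az": 0,"jaw": 0.5},
    {"dx": 0,"dy": 0,"dz": 0,"ax": 0,"ay": 0,"az": 0,"jaw": 0.4},
    {"dx": 0,"dy": 0,"dz": 0,"ax": 0,"ay": 0,"az": 0,"jaw": 0.25},
    {"dx": 0,"dy": 0,"dz": 0,"ax": 0,"ay": 0,"az": 0,"jaw": 0.1},
    {"dx": 0,"dy": 0,"dz": 0,"ax": 0,"ay": 0,"az": 0,"jaw": 0},
    {"dx": 0,"dy": 0,"dz": 0,"ax": 0,"ay": 0,"az": 0,"jaw": -0.1},
    {"dx": 0,"dy": 0,"dz": 0,"ax": 0,"ay": 0,"az": 0,"jaw": -0.1},
    {"dx": 0,"dy": 0,"dz": 0,"ax": 0,"ay": 0,"az": 0,"jaw": -0.1},
  ],
)

```text
time: 19.17
position: [0.5985, -0.2609, 0.1395]
orientation: [0.008, 0.692, 0.722, 0.003]
contact_force: [0.4, 0.3, 17.6]
width: 0.452
grip_force: 13.8
```

```bash
cat > cw.py <<'E'
from h import *
st();a=state();w=read_camera('wrist')
h=cv2.cvtColor(w['frame'],cv2.COLOR_RGB2HSV)
n,l,sx,c=cv2.connectedComponentsWithStats(cv2.inRange(h,(5,190,120),(16,255,255)))
for i in range(1,n):
    if sx[i,4]>40: print(sx[i].tolist(),c[i].round(1))
E
python3 cw.py
```

```text
t 19.17 pos [ 0.5985 -0.2609  0.1395] yaw 0.042 z [ 0.015 -0.006 -1.   ] F [ 0.4  0.3 17.6] w 0.452 g 13.813410848379135
[337, 195, 15, 23, 255] [343.3 205.2]
[282, 196, 16, 23, 231] [290.9 205.7]
[340, 245, 27, 63, 1205] [353.  275.9]
[285, 246, 22, 65, 1111] [296.5 279.4]
```

Squeezed (width 0.45, 14 N). Lifting.

Call:
send_rows(
  increments=[
    {"dx": 0,"dy": 0,"dz": -0.2,"ax": 0,"ay": 0,"az": 0,"jaw": -0.1},
    {"dx": 0,"dy": 0,"dz": -0.2,"ax": 0,"ay": 0,"az": 0,"jaw": -0.1},
    {"dx": 0,"dy": 0,"dz": -0.3,"ax": 0,"ay": 0,"az": 0,"jaw": -0.1},
    {"dx": 0,"dy": 0,"dz": -0.4,"ax": 0,"ay": 0,"az": 0,"jaw": -0.1},
    {"dx": 0,"dy": 0,"dz": -0.5,"ax": 0,"ay": 0,"az": 0,"jaw": -0.1},
    {"dx": 0,"dy": 0,"dz": -0.5,"ax": 0,"ay": 0,"az": 0,"jaw": -0.1},
    {"dx": 0,"dy": 0,"dz": -0.5,"ax": 0,"ay": 0,"az": 0,"jaw": -0.1},
    {"dx": 0,"dy": 0,"dz": -0.2,"ax": 0,"ay": 0,"az": 0,"jaw": -0.1},
  ],
)

```text
time: 19.88
position: [0.5949, -0.26, 0.2461]
orientation: [0.002, 0.692, 0.722, 0.001]
contact_force: [0.1, 0.3, -0.2]
width: 0.454
grip_force: 10.4
```

```bash
python3 cw.py
python3 - <<'E'
from h import *
s=read_camera('scene');t=read_camera('top');w=read_camera('wrist');a=state()
for n,c in (('w',w),('s',s)):
  for l in ('clamp','clamp_grip'):
    print(n,l,[(np.round(r['point'],1).tolist(),round(r['p'],2)) for r in landmark_of(c,l)])
P=np.array(a['position'])
for dz in (.02,-.03): print(dz,'proj w',proj(w,P+[0,0,dz],a),'s',proj(s,P+[0,0,dz]))
for n,c in (('s',s),('t',t)):
  h=cv2.cvtColor(c['frame'],cv2.COLOR_RGB2HSV)
  for nm,lo,hi in (('or',(5,190,140),(16,255,255)),('bl',(100,150,60),(125,255,255))):
    k,l,sx,ce=cv2.connectedComponentsWithStats(cv2.inRange(h,lo,hi))
    print(n,nm,[(int(sx[i,4]),ce[i].round(1).tolist()) for i in range(1,k) if 15<sx[i,4]<400])
E
```

```text
t 19.88 pos [ 0.5949 -0.26    0.2461] yaw 0.042 z [ 0.004 -0.002 -1.   ] F [ 0.1  0.3 -0.2] w 0.454 g 10.358796268701553
[282, 197, 16, 23, 226] [290.9 206.3]
[338, 196, 14, 22, 245] [343.4 205.8]
[340, 245, 26, 63, 1200] [352.8 275.8]
[286, 247, 21, 64, 1100] [296.8 279.7]
w clamp [([321.6, 268.7], 0.81), ([433.4, 138.0], 0.67), ([219.3, 130.7], 0.6), ([321.4, 234.6], 0.57), ([417.6, 228.8], 0.57)]
w clamp_grip [([203.5, 137.3], 0.95), ([323.6, 290.9], 0.84), ([452.9, 142.2], 0.76), ([429.2, 249.1], 0.69)]
s clamp [([240.7, 236.6], 0.85), ([281.8, 155.9], 0.79), ([195.4, 172.3], 0.76), ([227.6, 137.1], 0.74), ([194.3, 222.0], 0.7)]
s clamp_grip [([235.5, 226.6], 0.95), ([223.8, 120.4], 0.73), ([190.8, 160.1], 0.72), ([185.3, 209.3], 0.66), ([280.0, 144.8], 0.61)]
0.02 proj w [[326.75942519 281.0076299 ]] s [[225.10942402 120.68893065]]
-0.03 proj w [[326.63997871 236.81675414]] s [[230.46583424 139.18720118]]
s or []
s bl [(90, [288.7, 163.4]), (46, [280.6, 179.9])]
t or []
t bl [(55, [358.7, 204.7]), (54, [359.1, 225.2]), (38, [53.6, 327.3])]
```

Run:
```python
from h import *
w=read_camera('wrist');H=np.array(w['hand_eye']);K=np.array(w['camera_matrix'])
def atz(uv,z):
    n=cv2.undistortPoints(np.array([[uv]],float),K,np.array(w['dist'])).ravel()
    d=H[:3,:3]@[n[0],n[1],1];return (H[:3,3]+d*(z-H[2,3])/d[2]).round(4)
print('cam px f',K[0,0])
for uv in ((290.9,206.3),(343.4,205.8)): print('pad',atz(uv,.0755))
for uv in ((352.8,275.8),(296.8,279.7),(340+13,246),(286+10,247)): print('handle',atz(uv,-.015))
m=cv2.inRange(cv2.cvtColor(w['frame'],cv2.COLOR_RGB2HSV),(5,190,120),(16,255,255))
for r in (198,206,214,250,265,280,295,305): 
    x=np.flatnonzero(m[r]);print(r,[ (int(g[0]),int(g[-1])) for g in np.split(x,np.flatnonzero(np.diff(x)>1)+1) if len(g)])
```

```text
cam px f 286.6112718144209
pad [ 0.0049 -0.0289  0.0755]
pad [0.0054 0.0138 0.0755]
handle [-0.0003  0.0135 -0.015 ]
handle [-0.0027 -0.0157 -0.015 ]
handle [ 0.0171  0.0131 -0.015 ]
handle [ 0.0165 -0.0155 -0.015 ]
198 [(284, 295), (338, 351)]
206 [(286, 296), (338, 348)]
214 [(289, 296), (338, 347)]
250 [(297, 305), (341, 351)]
265 [(286, 306), (341, 365)]
280 [(287, 305), (344, 364)]
295 [(288, 305), (346, 363)]
305 [(289, 305), (348, 361)]
```

Held: clamp origin is about 30 mm below the TCP, leaning 0.07 rad in the grip. I'll carry it to the jig and correct the lean with a tool tilt.

```bash
python3 -c "
from h import *
plan([((.595,-.2,.28),.042,3),((.596,.212,.275),.066,13)],-.1)"
```

```text
--
{"dx":0.49,"dy":0.03,"dz":-0.33,"ax":-0.01,"ay":-0.01,"az":-0,"jaw":-0.1},
{"dx":0.5,"dy":0.03,"dz":-0.33,"ax":-0.01,"ay":-0.01,"az":-0,"jaw":-0.1},
{"dx":0.49,"dy":0.03,"dz":-0.32,"ax":-0.01,"ay":-0,"az":-0,"jaw":-0.1},
{"dx":0.79,"dy":0.04,"dz":0.01,"ax":-0,"ay":-0,"az":-0.02,"jaw":-0.1},
{"dx":0.79,"dy":0.04,"dz":0.01,"ax":-0,"ay":-0,"az":-0.02,"jaw":-0.1},
{"dx":0.79,"dy":0.04,"dz":0.01,"ax":-0,"ay":-0,"az":-0.02,"jaw":-0.1},
{"dx":0.79,"dy":0.04,"dz":0.01,"ax":-0,"ay":-0,"az":-0.02,"jaw":-0.1},
{"dx":0.79,"dy":0.04,"dz":0.01,"ax":-0,"ay":-0,"az":-0.02,"jaw":-0.1},
--
{"dx":0.79,"dy":0.04,"dz":0.01,"ax":-0,"ay":-0,"az":-0.03,"jaw":-0.1},
{"dx":0.79,"dy":0.04,"dz":0.01,"ax":-0,"ay":-0,"az":-0.02,"jaw":-0.1},
{"dx":0.79,"dy":0.04,"dz":0.01,"ax":-0,"ay":-0,"az":-0.03,"jaw":-0.1},
{"dx":0.79,"dy":0.05,"dz":0.01,"ax":-0,"ay":-0,"az":-0.02,"jaw":-0.1},
{"dx":0.79,"dy":0.05,"dz":0.01,"ax":-0,"ay":-0,"az":-0.03,"jaw":-0.1},
{"dx":0.8,"dy":0.05,"dz":0.01,"ax":-0,"ay":-0,"az":-0.02,"jaw":-0.1},
{"dx":0.79,"dy":0.05,"dz":0.01,"ax":-0,"ay":-0,"az":-0.03,"jaw":-0.1},
{"dx":0.8,"dy":0.05,"dz":0,"ax":-0,"ay":-0,"az":-0.02,"jaw":-0.1},
```

Call:
send_rows(
  increments=[
    {"dx": 0.3,"dy": 0.03,"dz": -0.33,"ax": 0,"ay": 0,"az": 0,"jaw": -0.1},
    {"dx": 0.5,"dy": 0.03,"dz": -0.33,"ax": 0,"ay": 0,"az": 0,"jaw": -0.1},
    {"dx": 0.6,"dy": 0.03,"dz": -0.3,"ax": 0,"ay": 0,"az": 0,"jaw": -0.1},
    {"dx": 0.8,"dy": 0.04,"dz": 0,"ax": 0,"ay": 0,"az": -0.02,"jaw": -0.1},
    {"dx": 0.8,"dy": 0.04,"dz": 0,"ax": 0,"ay": 0,"az": -0.02,"jaw": -0.1},
    {"dx": 0.8,"dy": 0.04,"dz": 0,"ax": 0,"ay": 0,"az": -0.02,"jaw": -0.1},
    {"dx": 0.8,"dy": 0.04,"dz": 0,"ax": 0,"ay": 0,"az": -0.02,"jaw": -0.1},
    {"dx": 0.8,"dy": 0.04,"dz": 0,"ax": 0,"ay": 0,"az": -0.02,"jaw": -0.1},
  ],
)

```text
time: 21.0
position: [0.5959, -0.0408, 0.2821]
orientation: [0.0, 0.689, 0.725, 0.001]
contact_force: [0.3, -0.3, -0.8]
width: 0.454
grip_force: 10.4
```

Call:
send_rows(
  increments=[
    {"dx": 0.8,"dy": 0.04,"dz": 0,"ax": 0,"ay": 0,"az": -0.03,"jaw": -0.1},
    {"dx": 0.8,"dy": 0.04,"dz": 0,"ax": 0,"ay": 0,"az": -0.02,"jaw": -0.1},
    {"dx": 0.8,"dy": 0.04,"dz": 0,"ax": 0,"ay": 0,"az": -0.03,"jaw": -0.1},
    {"dx": 0.8,"dy": 0.05,"dz": 0,"ax": 0,"ay": 0,"az": -0.02,"jaw": -0.1},
    {"dx": 0.8,"dy": 0.05,"dz": 0,"ax": 0,"ay": 0,"az": -0.03,"jaw": -0.1},
    {"dx": 0.8,"dy": 0.05,"dz": 0,"ax": 0,"ay": 0,"az": -0.02,"jaw": -0.1},
    {"dx": 0.7,"dy": 0.05,"dz": 0,"ax": 0,"ay": 0,"az": -0.03,"jaw": -0.1},
    {"dx": 0.4,"dy": 0.05,"dz": 0,"ax": 0,"ay": 0,"az": -0.02,"jaw": -0.1},
  ],
)

```text
time: 21.67
position: [0.5967, 0.1973, 0.2819]
orientation: [-0.0, 0.682, 0.731, 0.001]
contact_force: [-0.0, 0.7, -0.6]
width: 0.448
grip_force: 10.4
```

```bash
python3 -c "
from h import *
st();plan([((.596,.212,.245),.066,3)],-.1)"
```

```text
t 21.67 pos [0.5967 0.1973 0.2819] yaw 0.07 z [ 0.001  0.002 -1.   ] F [-0.   0.7 -0.6] w 0.448 g 10.359176695346832
--
{"dx":0.12,"dy":0,"dz":0.31,"ax":0,"ay":-0.01,"az":0.02,"jaw":-0.1},
{"dx":0.12,"dy":0,"dz":0.31,"ax":0,"ay":-0.01,"az":0.01,"jaw":-0.1},
{"dx":0.13,"dy":0.01,"dz":0.3,"ax":0.01,"ay":-0,"az":0.02,"jaw":-0.1},
```

Call:
send_rows(
  increments=[
    {"dx": 0.12,"dy": 0,"dz": 0.3,"ax": -0.3,"ay": 0,"az": 0.02,"jaw": -0.1},
    {"dx": 0.12,"dy": 0,"dz": 0.3,"ax": -0.3,"ay": 0,"az": 0.02,"jaw": -0.1},
    {"dx": 0.12,"dy": 0,"dz": 0.3,"ax": -0.3,"ay": 0,"az": 0.02,"jaw": -0.1},
    {"dx": 0,"dy": 0,"dz": 0,"ax": 0,"ay": 0,"az": 0,"jaw": -0.1},
    {"dx": 0,"dy": 0,"dz": 0,"ax": 0,"ay": 0,"az": 0,"jaw": -0.1},
    {"dx": 0,"dy": 0,"dz": 0,"ax": 0,"ay": 0,"az": 0,"jaw": -0.1},
    {"dx": 0,"dy": 0,"dz": 0,"ax": 0,"ay": 0,"az": 0,"jaw": -0.1},
    {"dx": 0,"dy": 0,"dz": 0,"ax": 0,"ay": 0,"az": 0,"jaw": -0.1},
  ],
)

```text
time: 22.33
position: [0.5984, 0.2073, 0.2463]
orientation: [0.025, 0.685, 0.728, 0.027]
contact_force: [0.8, -0.3, -1.6]
width: 0.452
grip_force: 10.4
```

```bash
cat > hv.py <<'E'
from h import *
st();a=state();w=read_camera('wrist');s=read_camera('scene');t=read_camera('top')
P=np.array(a['position']);M=q2R(a['orientation'])
def comps(c,lo,hi,mn,mx=5000):
    k,l,sx,ce=cv2.connectedComponentsWithStats(cv2.inRange(cv2.cvtColor(c['frame'],cv2.COLOR_RGB2HSV),lo,hi))
    return [(sx[i].tolist(),ce[i].round(1)) for i in range(1,k) if mn<sx[i,4]<mx]
for n,c in (('w',w),('s',s),('t',t)):
    print(n,'green',[(x,ce,onz(c,ce,.12,a).round(4)) for x,ce in comps(c,(45,150,60),(80,255,255),10)])
    print(n,'orange',[(x,ce) for x,ce in comps(c,(5,190,120),(16,255,255),20,2500)])
o=P+M@np.array([0,-.0043,.0305]); print('clamp origin est',o.round(4),'pads',(P+M@np.array([0,-.0075,.0755])).round(4))
for n,c in (('s',s),('w',w)):
    for l in ('clamp','clamp_grip'):
        print(n,l,[(np.round(r['point'],1).tolist(),round(r['p'],2)) for r in landmark_of(c,l)][:4])
    print(n,'proj origin',proj(c,o,a).round(1),'jig_edge est',proj(c,[.594,.212,.12],a).round(1),'grip',proj(c,P+M@np.array([0,-.001,-.0165]),a).round(1))
E
python3 hv.py
```

```text
t 22.33 pos [0.5984 0.2073 0.2463] yaw 0.06 z [ 0.074  0.005 -0.997] F [ 0.8 -0.3 -1.6] w 0.452 g 10.354411751031876
w green [([315, 184, 9, 13, 111], array([319.2, 189.8]), array([0.6006, 0.211 , 0.12  ]))]
w orange [([338, 196, 15, 22, 234], array([343.5, 205.8])), ([283, 198, 14, 22, 213], array([291. , 206.6])), ([415, 204, 42, 40, 344], array([429.8, 216.3])), ([340, 245, 26, 63, 1210], array([352.7, 275.8])), ([286, 246, 21, 65, 1109], array([296.8, 279.6]))]
s green [([445, 234, 11, 12, 78], array([450.8, 240. ]), array([0.6103, 0.2094, 0.12  ]))]
s orange [([469, 180, 8, 18, 76], array([472.2, 186.7])), ([455, 207, 5, 6, 21], array([457. , 209.5])), ([378, 315, 29, 18, 97], array([389.9, 326.8]))]
t green [([207, 207, 6, 4, 23], array([209.6, 208.4]), array([0.6004, 0.2122, 0.12  ]))]
t orange []
clamp origin est [0.5964 0.2072 0.2155] pads [0.5965 0.2072 0.1704]
s clamp [([463.3, 205.4], 0.9), ([243.1, 238.1], 0.86), ([193.4, 218.3], 0.77), ([325.5, 291.8], 0.31)]
s clamp_grip [([281.4, 141.4], 0.91), ([478.8, 193.3], 0.73), ([191.9, 160.3], 0.7), ([187.8, 205.5], 0.65)]
s proj origin [[466.9 207. ]] jig_edge est [[453.4 233.5]] grip [[476.4 191.1]]
w clamp []
w clamp_grip []
w proj origin [[320.  236.4]] jig_edge est [[312.5 188.6]] grip [[324.7 277. ]]
```

```bash
cat >> hv.py <<'E'
T=lambda us,uw: tri([ray(s,us),ray(w,uw,a)])
so=sorted([x for x in comps(s,(3,150,80),(18,255,255),6,400) if 440<x[1][0]<490],key=lambda x:x[1][1]);print('scene orange',so)
X=T((457,209.5),(343.5,205.8));print('pad+ tri',X.round(4),'tool',(M.T@(X-P)).round(4),proj(s,X),proj(w,X,a))
for y in (.200,.207,.214): print(y,'pad+ bar ends s',proj(s,[[.618,y-.013,.17],[.618,y+.013,.17],[.618,y,.17]]).round(1).tolist())
g=s['frame'][180:225,445:490]
hs=cv2.cvtColor(g,cv2.COLOR_RGB2HSV);print(np.array([''.join('O' if (3<=p[0]<=18 and p[1]>190 and p[2]>90) else ('.' if p[2]>110 else '#') for p in r) for r in hs]))
E
python3 hv.py | tail -55
```

```text
s clamp_grip [([194.0, 159.3], 0.84), ([284.2, 144.0], 0.83), ([474.8, 192.2], 0.79), ([187.0, 206.5], 0.78)]
s proj origin [[466.9 207.1]] jig_edge est [[453.4 233.5]] grip [[476.3 191.3]]
w clamp [([321.0, 236.7], 0.56)]
w clamp_grip [([396.4, 295.1], 0.56)]
w proj origin [[320.  236.4]] jig_edge est [[313.4 189.3]] grip [[324.7 277. ]]
scene orange [([439, 189, 5, 4, 9], array([440.9, 190.8])), ([454, 206, 6, 15, 52], array([456.9, 211.6])), ([452, 225, 5, 7, 23], array([453.5, 227.7])), ([476, 280, 5, 8, 16], array([478. , 283.1]))]
pad+ tri [0.6047 0.2084 0.197 ] tool [0.0004 0.0036 0.0483] [[463.5270153  216.61513927]] [[331.25819257 225.03729194]]
0.2 pad+ bar ends s [[445.9, 226.7], [460.2, 231.1], [453.0, 228.9]]
0.207 pad+ bar ends s [[449.8, 227.9], [464.1, 232.3], [456.9, 230.1]]
0.214 pad+ bar ends s [[453.6, 229.1], [468.0, 233.4], [460.8, 231.2]]
['######....................OOOO..#############'
 '#######...................OOOOOO#############'
 '#######...................OOOOOOO############'
 '#######..................OOOOOOOO############'
 '#######.................##OO
[... 1279 characters left out ...]
##..........'
 '.....####.OOOOO################..............'
 '.....#####...OO###############...............'
 '......#####....##############................'
 '......####......##############...............'
 '.....#####......#############................'
 '.....######.....#############................'
 '.....######.....#############................'
 '.....######.....############.................'
 '.....#######...#############.................'
 '.....#######...###########...................'
 '......######..############...................'
 '......###################....................'
 '.....#######.############....................'
 '#.###..#################.....................']
```

```bash
cat >> hv.py <<'E'
print('=====')
ex=M[:,1];ey=M[:,0]
X=T((456.8,210),(291,206.6));print('pad- tri',X.round(4),'tool',(M.T@(X-P)).round(4))
for sgn,n in ((-1,'pad-'),(1,'pad+')):
    for x0 in (-.006,0,.006):
        c=np.array([P+M@np.array([x0+e,-.0075+sgn*.0214,.0755]) for e in (-.013,0,.013)]);print(n,x0,'s',proj(s,c).round(1).tolist(),'w',proj(w,c,a).round(1).tolist())
E
python3 hv.py | sed '1,/=====/d'
```

```text
pad- tri [0.5714 0.205  0.1617] tool [-0.0011 -0.0322  0.0811]
pad- -0.006 s [[449.4, 209.2], [456.3, 210.9], [463.3, 212.6]] w [[291.8, 233.0], [291.3, 218.7], [290.6, 203.9]]
pad- 0 s [[452.6, 210.0], [459.5, 211.6], [466.5, 213.3]] w [[291.6, 226.5], [291.0, 211.9], [290.3, 196.8]]
pad- 0.006 s [[455.8, 210.7], [462.7, 212.4], [469.7, 214.1]] w [[291.3, 219.8], [290.7, 205.0], [290.1, 189.7]]
pad+ -0.006 s [[447.6, 227.1], [454.8, 228.9], [462.0, 230.7]] w [[342.8, 233.1], [343.1, 218.8], [343.5, 203.9]]
pad+ 0 s [[450.9, 227.9], [458.1, 229.7], [465.4, 231.5]] w [[343.0, 226.5], [343.3, 212.0], [343.6, 196.9]]
pad+ 0.006 s [[454.2, 228.8], [461.5, 230.6], [468.8, 232.4]] w [[343.1, 219.9], [343.5, 205.1], [343.8, 189.7]]
```

Mark from wrist and top views is (0.6005, 0.2116), so the clamp target is (0.593, 0.211). A small correction, then lower.

Call:
send_rows(
  increments=[
    {"dx": 0.02,"dy": -0.04,"dz": 0.25,"ax": 0,"ay": 0,"az": 0,"jaw": -0.1},
    {"dx": 0.01,"dy": -0.04,"dz": 0.25,"ax": 0,"ay": 0,"az": 0,"jaw": -0.1},
    {"dx": 0.01,"dy": -0.04,"dz": 0.25,"ax": 0,"ay": 0,"az": 0,"jaw": -0.1},
    {"dx": 0.01,"dy": -0.04,"dz": 0.25,"ax": 0,"ay": 0,"az": 0,"jaw": -0.1},
    {"dx": 0,"dy": 0,"dz": 0,"ax": 0,"ay": 0,"az": 0,"jaw": -0.1},
    {"dx": 0,"dy": 0,"dz": 0,"ax": 0,"ay": 0,"az": 0,"jaw": -0.1},
    {"dx": 0,"dy": 0,"dz": 0,"ax": 0,"ay": 0,"az": 0,"jaw": -0.1},
    {"dx": 0,"dy": 0,"dz": 0,"ax": 0,"ay": 0,"az": 0,"jaw": -0.1},
  ],
)

```text
time: 24.05
position: [0.5945, 0.2095, 0.2054]
orientation: [0.025, 0.685, 0.728, 0.027]
contact_force: [0.9, -0.0, -0.6]
width: 0.454
grip_force: 10.4
```

```bash
python3 hv.py | egrep '^t|green|w orange|clamp origin'
python3 - <<'E'
from h import *
a=state();w=read_camera('wrist');P=np.array(a['position']);M=q2R(a['orientation'])
mid=np.array([.593,.2113,.12]);ex=np.array([.998,.066,0])
for u in (-.012,-.003,.003,.012): print(u,proj(w,mid+ex*u,a).round(1),proj(w,mid+ex*u+.03*np.array([-.066,.998,0]),a).round(1))
g=cv2.cvtColor(w['frame'],cv2.COLOR_RGB2GRAY)
for r in (150,170,185): print(r,g[r,270:370:2].tolist())
E
```

```text
t 24.05 pos [0.5945 0.2095 0.2054] yaw 0.061 z [ 0.073  0.005 -0.997] F [ 0.9 -0.  -0.6] w 0.454 g 10.35625621676445
w green [([321, 200, 11, 15, 145], array([326.4, 206.3]), array([0.6008, 0.2112, 0.12  ]))]
w orange [([338, 196, 14, 22, 229], array([343.5, 206.1])), ([283, 198, 14, 22, 211], array([290.9, 206.5])), ([430, 217, 47, 43, 468], array([447.2, 231.7])), ([340, 245, 26, 63, 1209], array([352.8, 275.8])), ([286, 246, 21, 65, 1108], array([296.8, 279.5]))]
s green [([446, 241, 7, 6, 19], array([448.6, 243.7]), array([0.6198, 0.2067, 0.12  ]))]
t green []
t orange []
clamp origin est [0.5924 0.2094 0.1746] pads [0.5925 0.2095 0.1295]
-0.012 [[303.6 206.4]] [[302.5 171.6]]
-0.003 [[314.2 206.1]] [[313.6 171.4]]
0.003 [[321.3 205.9]] [[321.  171.2]]
0.012 [[331.9 205.6]] [[332. 171.]]
150 [231, 197, 143, 146, 147, 144, 142, 142, 141, 141, 141, 141, 233, 236, 154, 114, 99, 111, 110, 111, 113, 111, 223, 231, 231, 168, 160, 170, 168, 164, 162, 176, 229, 232, 235, 235, 235, 235, 235, 235, 235, 234, 234, 233, 233, 229, 170, 172, 172, 173]
170 [142, 140, 140, 140, 144, 143, 140, 137, 138, 139, 140, 144, 150, 150, 149, 114, 112, 102, 105, 107, 110, 111, 218, 231, 189, 117, 149, 167, 165, 161, 160, 170, 188, 148, 221, 231, 231, 150, 222, 230, 234, 233, 233, 233, 233, 215, 172, 171, 173, 174]
185 [143, 139, 138, 139, 141, 142, 139, 137, 136, 135, 136, 141, 148, 148, 148, 120, 110, 78, 73, 73, 74, 76, 107, 140, 141, 122, 94, 97, 162, 159, 157, 134, 145, 146, 147, 146, 150, 148, 148, 226, 234, 232, 232, 232, 232, 185, 171, 171, 172, 172]
```

Aligned: cheek, strips and fence appear at the predicted pixels, and the pads straddle them (mid 317.2 against 317.8). Lowering.

Call:
send_rows(
  increments=[
    {"dx": 0.01,"dy": -0.01,"dz": 0.2,"ax": 0,"ay": 0,"az": 0,"jaw": -0.1},
    {"dx": 0.01,"dy": -0.01,"dz": 0.2,"ax": 0,"ay": 0,"az": 0,"jaw": -0.1},
    {"dx": 0,"dy": -0.01,"dz": 0.15,"ax": 0,"ay": 0,"az": 0,"jaw": -0.1},
    {"dx": 0,"dy": -0.01,"dz": 0.15,"ax": 0,"ay": 0,"az": 0,"jaw": -0.1},
    {"dx": 0,"dy": -0.01,"dz": 0.1,"ax": 0,"ay": 0,"az": 0,"jaw": -0.1},
    {"dx": 0,"dy": -0.01,"dz": 0.1,"ax": 0,"ay": 0,"az": 0,"jaw": -0.1},
    {"dx": 0,"dy": 0,"dz": 0,"ax": 0,"ay": 0,"az": 0,"jaw": -0.1},
    {"dx": 0,"dy": 0,"dz": 0,"ax": 0,"ay": 0,"az": 0,"jaw": -0.1},
  ],
)

```text
time: 25.12
position: [0.5941, 0.2102, 0.1682]
orientation: [0.024, 0.685, 0.728, 0.026]
contact_force: [0.7, 0.8, -1.2]
width: 0.453
grip_force: 10.4
```

```bash
python3 hv.py | egrep '^t|green|w orange|clamp origin'
```

```text
t 25.12 pos [0.5941 0.2102 0.1682] yaw 0.061 z [ 0.071  0.005 -0.997] F [ 0.7  0.8 -1.2] w 0.453 g 10.364087373018265
w green []
w orange [([338, 196, 15, 22, 232], array([343.4, 206. ])), ([283, 198, 14, 22, 214], array([290.9, 206.6])), ([445, 230, 53, 50, 661], array([464.5, 247.3])), ([340, 245, 26, 63, 1213], array([352.7, 275.8])), ([286, 247, 21, 64, 1113], array([296.8, 279.5]))]
s green []
t green []
t orange []
clamp origin est [0.592  0.2101 0.1375] pads [0.592  0.2101 0.0923]
```

Call:
send_rows(
  increments=[
    {"dx": 0,"dy": 0,"dz": 0.06,"ax": 0,"ay": 0,"az": 0,"jaw": -0.1},
    {"dx": 0,"dy": 0,"dz": 0.05,"ax": 0,"ay": 0,"az": 0,"jaw": -0.1},
    {"dx": 0,"dy": 0,"dz": 0.05,"ax": 0,"ay": 0,"az": 0,"jaw": -0.1},
    {"dx": 0,"dy": 0,"dz": 0.05,"ax": 0,"ay": 0,"az": 0,"jaw": -0.1},
    {"dx": 0,"dy": 0,"dz": 0,"ax": 0,"ay": 0,"az": 0,"jaw": -0.1},
    {"dx": 0,"dy": 0,"dz": 0,"ax": 0,"ay": 0,"az": 0,"jaw": -0.1},
    {"dx": 0,"dy": 0,"dz": 0,"ax": 0,"ay": 0,"az": 0,"jaw": -0.1},
    {"dx": 0,"dy": 0,"dz": 0,"ax": 0,"ay": 0,"az": 0,"jaw": -0.1},
  ],
)

```text
time: 26.13
position: [0.5948, 0.2103, 0.16]
orientation: [0.025, 0.685, 0.728, 0.026]
contact_force: [-0.3, -0.2, -1.0]
width: 0.448
grip_force: 10.3
```

Call:
send_rows(
  increments=[
    {"dx": 0,"dy": 0,"dz": 0.04,"ax": 0,"ay": 0,"az": 0,"jaw": -0.1},
    {"dx": 0,"dy": 0,"dz": 0.04,"ax": 0,"ay": 0,"az": 0,"jaw": -0.1},
    {"dx": 0,"dy": 0,"dz": 0.03,"ax": 0,"ay": 0,"az": 0,"jaw": -0.1},
    {"dx": 0,"dy": 0,"dz": 0,"ax": 0,"ay": 0,"az": 0,"jaw": -0.1},
    {"dx": 0,"dy": 0,"dz": 0,"ax": 0,"ay": 0,"az": 0,"jaw": -0.1},
    {"dx": 0,"dy": 0,"dz": 0,"ax": 0,"ay": 0,"az": 0,"jaw": -0.1},
    {"dx": 0,"dy": 0,"dz": 0,"ax": 0,"ay": 0,"az": 0,"jaw": -0.1},
    {"dx": 0,"dy": 0,"dz": 0,"ax": 0,"ay": 0,"az": 0,"jaw": -0.1},
  ],
)

```text
time: 26.8
position: [0.5959, 0.2107, 0.1589]
orientation: [0.026, 0.685, 0.728, 0.028]
contact_force: [-2.0, -0.4, 7.8]
width: 0.452
grip_force: 11.6
```

Seated (8 N up). Releasing slowly.

Call:
send_rows(
  increments=[
    {"dx": 0,"dy": 0,"dz": 0,"ax": 0,"ay": 0,"az": 0,"jaw": 0},
    {"dx": 0,"dy": 0,"dz": 0,"ax": 0,"ay": 0,"az": 0,"jaw": 0.08},
    {"dx": 0,"dy": 0,"dz": 0,"ax": 0,"ay": 0,"az": 0,"jaw": 0.15},
    {"dx": 0,"dy": 0,"dz": 0,"ax": 0,"ay": 0,"az": 0,"jaw": 0.22},
    {"dx": 0,"dy": 0,"dz": 0,"ax": 0,"ay": 0,"az": 0,"jaw": 0.4},
    {"dx": 0,"dy": 0,"dz": 0,"ax": 0,"ay": 0,"az": 0,"jaw": 0.8},
    {"dx": 0,"dy": 0,"dz": 0,"ax": 0,"ay": 0,"az": 0,"jaw": 1},
    {"dx": 0,"dy": 0,"dz": 0,"ax": 0,"ay": 0,"az": 0,"jaw": 1},
  ],
)

```text
time: 27.47
position: [0.595, 0.2103, 0.1553]
orientation: [0.024, 0.685, 0.728, 0.026]
contact_force: [-0.3, 0.1, -0.2]
width: 0.996
grip_force: 0.0
```

Call:
send_rows(
  increments=[
    {"dx": 0,"dy": 0.01,"dz": -0.3,"ax": 0,"ay": 0,"az": 0,"jaw": 1},
    {"dx": 0,"dy": 0.02,"dz": -0.3,"ax": 0,"ay": 0,"az": 0,"jaw": 1},
    {"dx": 0,"dy": 0.02,"dz": -0.4,"ax": 0,"ay": 0,"az": 0,"jaw": 1},
    {"dx": 0,"dy": 0.02,"dz": -0.5,"ax": 0,"ay": 0,"az": 0,"jaw": 1},
    {"dx": 0,"dy": 0,"dz": -0.8,"ax": 0,"ay": 0,"az": 0,"jaw": 1},
    {"dx": 0,"dy": 0,"dz": -0.8,"ax": 0,"ay": 0,"az": 0,"jaw": 1},
    {"dx": 0,"dy": -0.6,"dz": -0.4,"ax": 0,"ay": 0,"az": 0,"jaw": 1},
    {"dx": 0,"dy": -0.8,"dz": 0,"ax": 0,"ay": 0,"az": 0,"jaw": 1},
  ],
)

```text
time: 28.13
position: [0.5347, 0.2067, 0.2991]
orientation: [0.028, 0.685, 0.727, 0.032]
contact_force: [-0.2, 0.3, 0.6]
width: 0.999
grip_force: 0.0
```

Call:
send_rows(
  increments=[
    {"dx": 0,"dy": -0.8,"dz": 0,"ax": 0.3,"ay": 0,"az": 0,"jaw": 1},
    {"dx": 0,"dy": -0.8,"dz": 0,"ax": 0.3,"ay": 0,"az": 0,"jaw": 1},
    {"dx": 0,"dy": -0.8,"dz": 0,"ax": 0.3,"ay": 0,"az": 0,"jaw": 1},
    {"dx": 0,"dy": -0.6,"dz": 0,"ax": 0,"ay": 0,"az": 0,"jaw": 1},
    {"dx": 0,"dy": -0.4,"dz": 0,"ax": 0,"ay": 0,"az": 0,"jaw": 1},
    {"dx": 0,"dy": 0,"dz": 0,"ax": 0,"ay": 0,"az": 0,"jaw": 1},
    {"dx": 0,"dy": 0,"dz": 0,"ax": 0,"ay": 0,"az": 0,"jaw": 1},
    {"dx": 0,"dy": 0,"dz": 0,"ax": 0,"ay": 0,"az": 0,"jaw": 1},
  ],
)

```text
time: 28.8
position: [0.3972, 0.1983, 0.2881]
orientation: [0.001, 0.685, 0.728, 0.001]
contact_force: [-0.1, -0.2, 0.3]
width: 0.998
grip_force: 0.0
```

Run:
```python
from h import *
st();a=state();w=read_camera('wrist');s=read_camera('scene');t=read_camera('top')
def comps(c,lo,hi,mn,mx=5000):
    k,l,sx,ce=cv2.connectedComponentsWithStats(cv2.inRange(cv2.cvtColor(c['frame'],cv2.COLOR_RGB2HSV),lo,hi))
    return [(sx[i].tolist(),ce[i].round(1)) for i in range(1,k) if mn<sx[i,4]<mx]
for n,c in (('w',w),('s',s),('t',t)):
    print(n,'green',comps(c,(45,150,60),(80,255,255),5));print(n,'orange',comps(c,(5,190,120),(16,255,255),15,3000))
    for l in ('clamp','clamp_grip'): print(n,l,[(np.round(r['point'],1).tolist(),round(r['p'],2)) for r in landmark_of(c,l)][:5])
    o=np.array([.593,.2113,.129]);ex=np.array([.998,.066,0]);z=np.array([0,0,1])
    print(n,'expect origin',proj(c,o,a).round(1),'handles',proj(c,[o+.047*z-.0198*ex,o+.047*z+.0198*ex],a).round(1).tolist())
```

```text
t 28.8 pos [0.3972 0.1983 0.2881] yaw 0.061 z [ 0.003  0.001 -1.   ] F [-0.1 -0.2  0.3] w 0.998 g 0.0
w green []
w orange [([467, 164, 10, 6, 33], array([471.5, 165.7])), ([503, 183, 21, 31, 299], array([510.2, 195.4])), ([532, 183, 61, 55, 1048], array([555.7, 203.2]))]
w clamp [([503.8, 185.5], 0.92), ([483.4, 391.1], 0.9), ([514.2, 285.0], 0.45)]
w clamp_grip [([532.2, 195.3], 0.97)]
w expect origin [[503.6 183.5]] handles [[512.0, 196.9], [552.6, 196.7]]
s green []
s orange [([455, 205, 16, 14, 143], array([462.1, 211.4])), ([455, 223, 15, 8, 83], array([461.9, 226.3])), ([379, 318, 28, 15, 71], array([391.1, 327.8]))]
s clamp [([452.8, 232.6], 0.95), ([241.2, 234.9], 0.87), ([284.5, 157.3], 0.82), ([195.1, 218.6], 0.81), ([196.0, 171.9], 0.55)]
s clamp_grip [([280.0, 141.8], 0.89), ([462.8, 217.7], 0.75), ([183.1, 207.1], 0.75), ([234.4, 227.6], 0.72), ([191.7, 158.9], 0.6)]
s expect origin [[454.5 230.7]] handles [[463.0, 209.3], [461.5, 227.0]]
t green []
t orange [([198, 197, 12, 4, 46], array([203.7, 198.5])), ([198, 213, 12, 5, 47], array([203.5, 215.4]))]
t clamp [([377.8, 173.1], 0.75), ([383.0, 270.5], 0.7), ([201.7, 212.0], 0.64), ([451.1, 215.3], 0.62), ([208.9, 209.2], 0.58)]
t clamp_grip [([382.1, 169.1], 0.79), ([384.1, 268.2], 0.78), ([204.0, 208.5], 0.75), ([455.1, 219.6], 0.75), ([428.5, 171.1], 0.58)]
t expect origin [[208.9 210.8]] handles [[204.3, 215.9], [204.3, 199.0]]
```

All three views put the clamp within about 2 px of the ideal position. Handing in.

```bash
python3 -c "
from bench import *
print(hand_in())"
```

```text
the job is handed in; nothing more can be done
None
```

I swung the cheek shut, clipped the orange clamp over the jig's top edge at the green mark, and handed the job in. My last camera check put the clamp within about 2 mm of the target, but hand-in returned no verdict.

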